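Restock the paint-pot lane, oldest first

TASK

Restock the lane of yellow paint pots first in, first out: stand the expired pot (red dot) in the red returns tray, bring the two old pots (blue dots) forward in a closed row against the front stop, and only then load every new pot (green dots) from the cardboard pad upright into the lane behind them. The follower block behind the row has to be slid back to make room (it slides only while its orange latch is squeezed against its handle); at the end slide it up behind the last pot so that the whole row is closed up without gaps, and let its latch lock. Leave the mug, the glue stick and the cardboard tube alone.

Things in the scene. Friction and masses are not known exactly. Their poses are not given: they have to be found in the camera images.
- lane: stock lane: grey sheet-metal channel fixed to the table, for one row of pots. Origin on the table under its middle; local x along the lane to its front (pick) end, which points roughly to the robot's right, y across, z up. Floor 4 mm above the table; inside 57 mm wide, x -0.216 to +0.2155; side rails 22 mm high, 4 thick; front stop 36 mm high with a yellow strip, back stop 30 mm
- lane_front (a point): inner face of the lane's front stop, mid-width, on the lane floor (4 mm above the table); axes as the lane's, so the lane runs from here along -x; a pot against the stop has its centre at x = -0.025. On top of the +y rail a steel locking strip with upright pins every 8 mm reaches y = 50 mm and 32 mm above the table
- follower (a joint): travel of the follower (blue backing block sliding in the lane behind the pots), m: 0 right back, growing to the front, at most 0.26; its face is 0.3715 minus this from the front stop. About 1 N moves it while its latch is squeezed; else it locks at multiples of 0.008 with 0.5 mm play; let go between two, it snaps to a neighbour (up to 4 mm), or rarely hangs half-way till shifted a little
- follower_face (a point): front face of the follower's plate (54 mm wide, top 63 mm above the table), middle of its width, 34 mm above the table; axes as the lane's. The follower reaches 58 mm back from this face
- follower_grip (a point): where to pinch the follower, 70 mm above the table, 32 mm behind the face, mid between the outer faces once squeezed; axes as the lane's. Blue fixed handle (outer face y = -12 mm from here, top 88 mm above the table) and orange latch plate (outer face y = +20 mm free, +12 mm squeezed home; 44 to 84 mm above the table), 26 mm long in x, are pinched together from above across the lane
- latch (a joint): travel of the orange latch plate towards the fixed handle, m: 0 = let go with its tooth fully between two pins of the locking strip (locked), 0.008 = squeezed home (free to slide from about 0.0065). Spring: 6 N at 0, 9 N at 0.008. It is carried along by the follower
- pad: delivery pad: flat sheet of cardboard fixed to the table, 230 x 230 mm and 3 mm thick; origin at the centre of its underside
- returns: returns tray: shallow open red plastic tray fixed to the table, 120 x 120 mm outside, walls 35 mm high and 4 mm thick, floor 4 mm thick; origin at the centre of its underside, its sides along its x and y axes
- expired: paint pot, an upright cylinder 50 mm in diameter and 80 mm tall, about 0.18 kg, yellow with a paper band and a white lid that carries a red dot; origin at the centre of its underside, z up. Past its date; it stands in the lane among the two old pots, in any of the three places
- old1: paint pot, an upright cylinder 50 mm in diameter and 80 mm tall, about 0.18 kg, yellow with a paper band and a white lid that carries a blue dot; origin at the centre of its underside, z up. Old stock, standing in the lane somewhere between front stop and follower, with gaps
- old2: paint pot, an upright cylinder 50 mm in diameter and 80 mm tall, about 0.18 kg, yellow with a paper band and a white lid that carries a blue dot; origin at the centre of its underside, z up. Old stock, standing in the lane somewhere between front stop and follower, with gaps
- new1: paint pot, an upright cylinder 50 mm in diameter and 80 mm tall, about 0.18 kg, yellow with a paper band and a white lid that carries a green dot; origin at the centre of its underside, z up. New stock: 3 or 4 of new1 to new4 are present; they stand on the delivery pad about 90 mm apart
- new2: paint pot, an upright cylinder 50 mm in diameter and 80 mm tall, about 0.18 kg, yellow with a paper band and a white lid that carries a green dot; origin at the centre of its underside, z up. New stock: 3 or 4 of new1 to new4 are present; they stand on the delivery pad about 90 mm apart
- new3: paint pot, an upright cylinder 50 mm in diameter and 80 mm tall, about 0.18 kg, yellow with a paper band and a white lid that carries a green dot; origin at the centre of its underside, z up. New stock: 3 or 4 of new1 to new4 are present; they stand on the delivery pad about 90 mm apart
- new4: paint pot, an upright cylinder 50 mm in diameter and 80 mm tall, about 0.18 kg, yellow with a paper band and a white lid that carries a green dot; origin at the centre of its underside, z up. New stock: 3 or 4 of new1 to new4 are present; they stand on the delivery pad about 90 mm apart
- mug: white ceramic mug, 80 mm diameter, 92 mm tall, bystander; origin at the centre of its underside
- glue: upright glue stick, 33 mm diameter, 98 mm tall, white with a red band, bystander; origin at the centre of its underside
- tube: upright cardboard tube, 44 mm diameter, 105 mm tall, bystander; origin at the centre of its underside

How it is judged:
On the way, in this order (a step that is already met when the one before it is completed fails the run):
1. the expired pot stands in the returns tray and both old pots in a closed row against the front stop, before any new pot is in the lane (y of old1 in the frame of lane_front between -0.01 and 0.01 m and z of each of old1, old2 in the frame of lane_front below 0.008 m and angle between each of old1, old2, expired's own z axis and vertical below 0.12 rad and y of old2 in the frame of lane_front between -0.01 and 0.01 m and x of each of old1, old2 in the frame of lane_front above -0.105 m and x of any of old1, old2 in the frame of lane_front above -0.042 m and (x of old1 in the frame of lane_front above -0.042 m or horizontal distance between old1 and old2 below 0.065 m) and (x of old2 in the frame of lane_front above -0.042 m or horizontal distance between old2 and old1 below 0.065 m) and x of expired in the frame of returns between -0.036 and 0.036 m and y of expired in the frame of returns between -0.036 and 0.036 m and z of expired in the frame of returns below 0.01 m and linear speed of expired below 0.02 m/s and (y of new1 in the frame of lane_front above 0.06 m or y of new1 in the frame of lane_front below -0.06 m or x of new1 in the frame of lane_front above 0.02 m or x of new1 in the frame of lane_front below -0.46 m) and (y of new2 in the frame of lane_front above 0.06 m or y of new2 in the frame of lane_front below -0.06 m or x of new2 in the frame of lane_front above 0.02 m or x of new2 in the frame of lane_front below -0.46 m) and (y of new3 in the frame of lane_front above 0.06 m or y of new3 in the frame of lane_front below -0.06 m or x of new3 in the frame of lane_front above 0.02 m or x of new3 in the frame of lane_front below -0.46 m) and (y of new4 in the frame of lane_front above 0.06 m or y of new4 in the frame of lane_front below -0.06 m or x of new4 in the frame of lane_front above 0.02 m or x of new4 in the frame of lane_front below -0.46 m)), for 0.2 s.
2. all new pots stand upright in the lane behind the old ones (y of old1 in the frame of lane_front between -0.01 and 0.01 m and z of each of old1, old2, new1, new2, new3, new4 in the frame of lane_front below 0.008 m and angle between each of old1, old2, new1, new2, new3, new4's own z axis and vertical below 0.12 rad and y of old2 in the frame of lane_front between -0.01 and 0.01 m and x of each of old1, old2 in the frame of lane_front above -0.105 m and x of any of old1, old2 in the frame of lane_front above -0.042 m and (x of old1 in the frame of lane_front above -0.042 m or horizontal distance between old1 and old2 below 0.065 m) and (x of old2 in the frame of lane_front above -0.042 m or horizontal distance between old2 and old1 below 0.065 m) and y of new1 in the frame of lane_front between -0.01 and 0.01 m and y of new2 in the frame of lane_front between -0.01 and 0.01 m and y of new3 in the frame of lane_front between -0.01 and 0.01 m and y of new4 in the frame of lane_front between -0.01 and 0.01 m), for 0.2 s.
At the end, for the whole second after the job is handed in: Expired pot upright in the returns tray; all others upright on the lane floor in one row: old pots first, the foremost within 17 mm of the front stop, then the new ones, no gap over 15 mm, the follower's face within 17 mm of the last pot, latch let go and locked (under 2 mm), all at rest (all of step 2 and (horizontal distance between any of old1, old2 and new1 below 0.065 m or horizontal distance between any of old1, old2 and new2 below 0.065 m or horizontal distance between any of old1, old2 and new3 below 0.065 m or horizontal distance between any of old1, old2 and new4 below 0.065 m) and (horizontal distance between new1 and new2 below 0.065 m or horizontal distance between new1 and new3 below 0.065 m or horizontal distance between new1 and new4 below 0.065 m) and (horizontal distance between new2 and new1 below 0.065 m or horizontal distance between new2 and new3 below 0.065 m or horizontal distance between new2 and new4 below 0.065 m) and (horizontal distance between new3 and new1 below 0.065 m or horizontal distance between new3 and new2 below 0.065 m or horizontal distance between new3 and new4 below 0.065 m) and (horizontal distance between new4 and new1 below 0.065 m or horizontal distance between new4 and new2 below 0.065 m or horizontal distance between new4 and new3 below 0.065 m) and (horizontal distance between any of new1, new2 and new3 below 0.065 m or horizontal distance between any of new1, new2 and new4 below 0.065 m) and (horizontal distance between any of new1, new3 and new2 below 0.065 m or horizontal distance between any of new1, new3 and new4 below 0.065 m) and (horizontal distance between any of new1, new4 and new2 below 0.065 m or horizontal distance between any of new1, new4 and new3 below 0.065 m) and x of any of new1, new2, new3, new4 in the frame of follower_face below 0.042 m and x of each of old1, old2, new1, new2, new3, new4 in the frame of follower_face above 0.02 m and linear speed of each of old1, old2, new1, new2, new3, new4, expired below 0.02 m/s and value of joint latch below 0.002 m and x of expired in the frame of returns between -0.036 and 0.036 m and y of expired in the frame of returns between -0.036 and 0.036 m and z of expired in the frame of returns below 0.01 m and angle between expired's own z axis and vertical below 0.12 rad); the robot touches nothing.
It fails at once if the mug is shoved more than 30 mm or tipped (distance of mug from where it was at the start of the episode above 0.03 m or angle between mug's own z axis and vertical above 0.35 rad).
It fails at once if the glue is shoved more than 30 mm or tipped (distance of glue from where it was at the start of the episode above 0.03 m or angle between glue's own z axis and vertical above 0.35 rad).
It fails at once if the tube is shoved more than 30 mm or tipped (distance of tube from where it was at the start of the episode above 0.03 m or angle between tube's own z axis and vertical above 0.35 rad).
Of new1, new2, new3, new4 only 3 to 4 are there at a start; the rules pass over those that are not, and their reading is None.
At some moment in a run one of new1, new2, new3, new4 may be knocked a few centimetres aside while the robot is not near it.
It also fails if it takes over 200 s, if anything falls off the work surface, if the arm or the gripper's body presses on something with over 40 N, if the wrist force passes 120 N, or if a joint passes its speed limit or range.

ROBOT

A 6-joint arm with a two-finger parallel gripper is mounted at the origin on the work surface. World frame = base frame: x ahead of the robot, y to its left, z up, the work surface at z = 0. Lengths are in m, angles in rad, forces in N, time in s.
With the tool pointing down it reaches from about 0.25 to 0.775 m from the base axis. Payload 4 kg.
Tool frame: the origin (TCP) lies at the very end of the fingers, on their centre line; the grasp point (between the pads) lies hold_point_z behind it (hold_point_z is the distance from the TCP to the grasp point, in m); z points along the fingers, y is the direction in which the jaws open and shut (so a half turn about z gives the same grasp; the last joint's range is limited). The gripper opens to 94 mm and grips with 3 to 60 N. Pads are 16 mm wide; open, the fingers measure 119 mm over their backs; the gripper's body (75 mm by 177 mm) begins 78 mm behind the grasp point.
Start: joints at [1.071, 0.087, 1.371, -0, 1.684, -0.103], TCP at [0.213, 0.507, 0.17] pointing down, gripper open.
Joint ranges: [-3.1, 3.1], [-0.76, 2.03], [0.27, 2.55], [-1.08, 4.22], [0.17, 2.65], [-2.57, 2.57]. Speed limits (rad/s): [2.79, 2.79, 3.14, 3.14, 3.14, 3.14].

INTERFACE

Orientations are given as [roll, pitch, yaw] about the fixed x, y, z axes, in that order (R = Rz(yaw) Ry(pitch) Rx(roll)).
In Python, from bench import * gives the robot as it stands.
- The arm moves only by the tool step_arm, never from a script. Its argument "increments" is text: rows parted by semicolons, each of 6 numbers parted by spaces: the shift along the tool's x, y, z in cm, then the turn, a rotation vector about the tool's x, y, z in rad. A call has 1 to 5 rows; each row shifts and turns the commanded pose from where the row before left it, along the tool's axes as they then stand; what a row does not reach is not made up. A row lasts 1/10 s, in which the tool goes at most 50 mm and 8.59 degrees, less where a joint would pass 70% of its speed; a pose out of reach is approached as far as the arm can. A call is refused whole if a number of a shift passes 5 or a number of a turn 0.15, either way. A call with a gripper value outside its range is refused whole. "claw" is the gripper's target within -1 to 1 (shut at 1, half-way at 0, fully open at -1), set as the call begins (left out, the last holds). The fingers move at their own pace and stop on an object; the grip force is fixed at half the most. Time passes only in rows, so rows that do not move let the fingers close. It gives the time, the measured TCP pose, the force and the opening at its end, in the units of the state.
- get_obs(): the state, without advancing time (a new reading comes with each control period).
- snapshot(name): name is "side" or "top"; returns the picture (384x512x3 uint8, red, green, blue); there is no depth.
- calibration(name): a dict with "camera_matrix" (3x3 intrinsics, pixels), "eye" and "orientation" of the camera in the world. Camera axes: x right, y up, looking along -z (the intrinsics and any distortion apply to the point x, -y, -z); pixel columns grow to the right and rows downward; lengths in m; the calibration is good to about 2 mm. A picture is of the moment at which its call begins. calibration takes no time and is no camera call.
- close_job(): hands the job in, once; it reports no verdict.
The state is a dict: "time": time; "joint_positions": joint angles; "qvel": joint speeds; "joint_torque": joint torques, N m; "tool_pos": TCP position; "ee_rot": TCP orientation; "wrist_force": force on the tool from outside, world axes, zero at the start; "wrist_torque": the same for the moment, N m; "width": finger opening in m.
Only numpy, scipy, OpenCV 4.12 (cv2) and the standard library are available. Lean on these libraries where they do the work, as an engineer would, in place of code of your own. Each camera call takes 0.05 s, during which the arm holds its last target. There are 200 camera calls.

## Working session

There is one attempt and no reset: what is moved stays moved. The work goes in short steps, Python scripts to look and compute and a tool call to move; the robot and the scene stay as the last step left them, time stands still between calls to the robot, and variables do not carry over. Pictures are saved under pics/ and viewed, about 12 in all and at most 16, crops included, and the job is handed in when it is done.

Besides the shell and the picture viewer there is one more tool, called after "Emit:" in YAML: its name, and indented under it one key for each argument. step_arm: Moves the arm, as the interface text tells. Its arguments: {"type":"object","properties":{"increments":{"type":"string"},"claw":{"type":"number"}},"required":["increments"]}

```bash
ls; mkdir -p pics
cat > h.py <<'E'
from bench import *
import numpy as np, cv2
from scipy.spatial.transform import Rotation as R
def cal(n):
    c=calibration(n); K=np.array(c["camera_matrix"]); o=np.array(c["orientation"])
    M=o if o.shape==(3,3) else R.from_euler('xyz',o).as_matrix() if o.size==3 else None
    return K,np.array(c["eye"]),M
def ray(n,u,v,z):
    K,e,M=cal(n); d=np.linalg.inv(K)@[u,v,1]; d=M@(d*[1,-1,-1]); return e+d*(z-e[2])/d[2]
def proj(n,p):
    K,e,M=cal(n); q=(M.T@(np.array(p)-e))*[1,-1,-1]; q=K@q; return q[:2]/q[2]
def shot(n,f):
    im=snapshot(n); cv2.imwrite(f'pics/{f}.png',im[...,::-1]); return im
E
python3 - <<'E'
from h import *
for n in("top","side"):
    print(n,calibration(n)); im=shot(n,n+'0')
print(get_obs())
E
```

```text
pics
top {'camera_matrix': array([[492.90602549,   0.        , 256.4982828 ],
       [  0.        , 492.90602549, 199.90105785],
       [  0.        ,   0.        ,   1.        ]]), 'eye': array([ 0.43314423, -0.00197013,  1.18108962]), 'orientation': array([ 0.09290129,  0.00386928, -1.58890761])}
side {'camera_matrix': array([[453.70436247,   0.        , 260.20894761],
       [  0.        , 453.70436247, 191.02777878],
       [  0.        ,   0.        ,   1.        ]]), 'eye': array([0.46585964, 0.85236755, 0.6840345 ]), 'orientation': array([ 0.95551538, -0.01673427, -3.04714506])}
{'time': 0.1, 'joint_positions': array([ 1.07089752e+00,  8.78681534e-02,  1.37213490e+00, -1.70285204e-05,
        1.68360274e+00, -1.03139794e-01]), 'qvel': array([ 0.00084566, -0.00196744, -0.00477369, -0.00240787,  0.00094948,
        0.00172956]), 'joint_torque': array([ 1.67704933e-03, -3.41252410e+01, -3.03301799e+01,  7.20139313e-02,
        3.04991647e-02, -8.59193028e-05]), 'tool_pos': array([0.21228616, 0.50674687, 0.16841226]), 'ee_rot': array([-3.13958847e+00, -1.90432281e-04,  2.74483155e+00]), 'wrist_force': array([ 0.55228489, -0.2070203 , -0.12482834]), 'wrist_torque': array([0.06096902, 0.03289991, 0.04021561]), 'width': 0.09410953622595922}
```

View pics/top0.png

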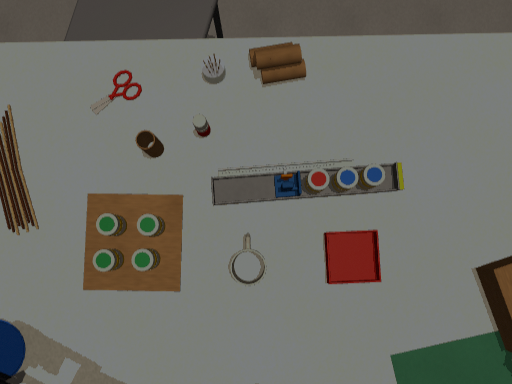

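View pics/side0.png

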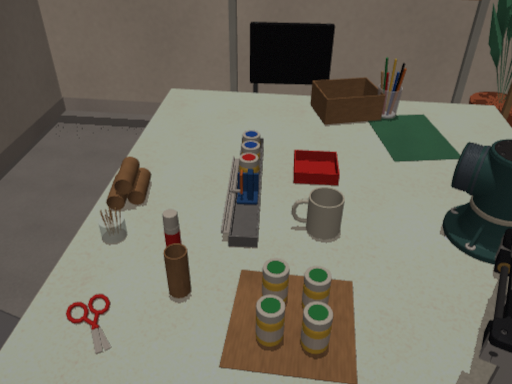

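The top view shows the lane at cols 212–403, rows 165–205, with its yellow stop at (400,176). The follower is at (287,184). In the lane are red at (318,180) and blue at (347,178) and (374,175). Four green pots are near (107,224), (148,225), (104,260) and (143,260). The tray is at (352,257), the mug at (247,265), the tube at (150,143) and the glue at (202,125). The side view agrees. Next I measure.

```bash
cat >> h.py <<'E'
def dots(im,col,z=0.084,n="top"):
    h=cv2.cvtColor(im,cv2.COLOR_RGB2HSV); H,S,V=cv2.split(h)
    m={'g':(H>50)&(H<85)&(S>120)&(V>70),'b':(H>100)&(H<125)&(S>150)&(V>90),'r':((H<6)|(H>174))&(S>150)&(V>90)}[col].astype(np.uint8)
    k,l,s,c=cv2.connectedComponentsWithStats(m)
    out=[]
    for i in range(1,k):
        if 60<s[i,4]<400 and s[i,2]<28 and s[i,3]<28: out.append((c[i].round(1),s[i,4],ray(n,*c[i],z)[:2].round(4)))
    return out
E
python3 - <<'E'
from h import *
im=cv2.imread('pics/top0.png')[...,::-1].copy()
for c in 'rgb':
    for d in dots(im,c,0.083 if c=='g' else 0.084): print(c,*d)
h=cv2.cvtColor(im,cv2.COLOR_RGB2HSV); H,S,V=cv2.split(h)
def comps(n,m,lo,z):
    k,l,s,c=cv2.connectedComponentsWithStats(m.astype(np.uint8))
    for i in range(1,k):
        if s[i,4]>lo:
            p=np.argwhere(l==i)[:,::-1].astype(np.float32); r=cv2.minAreaRect(p)
            print(n,s[i],np.round(r[0],1),[ray("top",*q,z)[:2].round(4) for q in cv2.boxPoints(r)],ray("top",*r[0],z)[:2].round(4))
comps('strip',(H>24)&(H<34)&(S>180)&(V>120),60,0.038)
comps('tray',((H<6)|(H>174))&(S>150),1500,0.035)
comps('foll',(H>100)&(H<125)&(S>120),250,0.063)
comps('latch',(H>8)&(H<20)&(S>180)&(V>120),20,0.084)
g=(V<140)&(S<60); g[:150]=0;g[215:]=0;g[:,:205]=0;g[:,410:]=0
comps('lanedark',g,500,0.022)
cv2.imwrite('pics/crop0.png',cv2.resize(im[150:215,200:410,::-1],None,fx=3.8,fy=3.8,interpolation=cv2.INTER_CUBIC))
E
```

```text
r [318.2 178.6] 161 [ 0.5808 -0.1389]
g [106.3 223.7] 159 [0.4885 0.3362]
g [147.1 224.4] 164 [0.4852 0.2453]
g [102.9 260. ] 169 [0.4081 0.3429]
g [141.8 259.4] 166 [0.4078 0.2568]
b [374.1 174.2] 156 [ 0.5884 -0.2646]
b [347.3 177.1] 151 [ 0.583  -0.2042]
strip [398 163   6  26  92] [400.3 175.5] [array([ 0.6202, -0.3307]), array([ 0.6209, -0.3388]), array([ 0.5613, -0.3423]), array([ 0.5606, -0.3342])] [ 0.5907 -0.3365]
tray [ 324  230   57   54 2747] [352.1 256.6] [array([ 0.4618, -0.1545]), array([ 0.4652, -0.2801]), array([ 0.3476, -0.2807]), array([ 0.3443, -0.1562])] [ 0.4044 -0.2179]
foll [274 171  28  27 504] [287.4 184.2] [array([ 0.5967, -0.0386]), array([ 0.6023, -0.098 ]), array([ 0.5476, -0.1026]), array([ 0.5421, -0.0434])] [ 0.5721 -0.0707]
foll [   0  320   25   57 1108] [ 12. 348.] [array([0.2788, 0.5778]), array([0.2778, 0.5241]), array([0.1563, 0.521 ]), array([0.1572, 0.5741])] [0.2172 0.5492]
lanedark [  205   150   205    65 11678] [307. 182.] [array([0.663 , 0.1212]), array([ 0.6538, -0.3647]), array([ 0.5013, -0.3576]), array([0.5101, 0.1225])] [ 0.5816 -0.1198]
```

View pics/crop0.png

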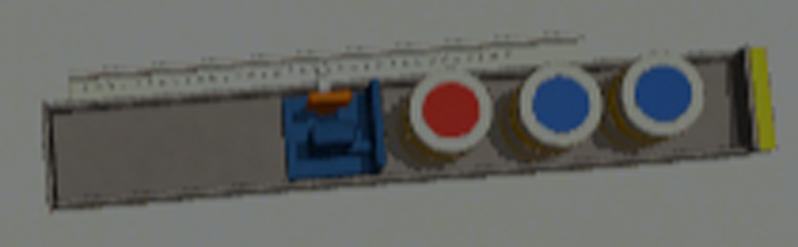

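Run:
```python
from h import *
P=lambda u,v,z:ray("top",200+u/3.8,150+v/3.8,z)[:2].round(4)
print('back top/bot',P(45,103,.026),P(52,208,.026)); print('rail bottom outer',P(52,208,.022),P(775,151,.022)); print('front inner face bottom', P(732,56,.036),P(752,150,.004),P(748,48,.036),P(775,150,.036))
print('strip pins', P(70,75,.032),P(578,40,.032))
print('foll plate top', P(376,82,.063),P(385,173,.063),'handle',P(312,130,.088),P(355,130,.088),'latch',P(308,95,.084),P(350,95,.084))
```

```text
back top/bot [0.5969 0.1051] [0.5313 0.1014]
rail bottom outer [0.5316 0.1018] [ 0.5589 -0.3483]
front inner face bottom [ 0.6168 -0.3203] [ 0.5617 -0.3392] [ 0.6217 -0.3304] [ 0.558  -0.3442]
strip pins [0.6133 0.0889] [ 0.6293 -0.2265]
foll plate top [ 0.6007 -0.0979] [ 0.5455 -0.1018] handle [ 0.5692 -0.0574] [ 0.5687 -0.0827] latch [ 0.5906 -0.0557] [ 0.5901 -0.0805]
```

```bash
cat >> h.py <<'E'
O=np.array([0.5774,-0.1163]); T=0.0604; LX=np.array([np.sin(T),-np.cos(T)]); LY=np.array([np.cos(T),np.sin(T)]); YAW=np.pi/2+T
def lane(p): d=np.array(p)[:2]-O; return np.array([d@LX,d@LY]).round(4)
def world(x,y=0): return O+x*LX+y*LY
def plan(wps,start=None,step=4.8):
    """wps: list of (x,y,z,yaw or None). prints tool-frame rows (cm, rad), in calls of 5"""
    if start is None:
        o=get_obs(); p=np.array(o["tool_pos"]); yaw=o["ee_rot"][2]
    else: p=np.array(start[:3],float); yaw=start[3]
    rows=[]
    for w in wps:
        t=np.array(w[:3],float); ty=yaw if w[3] is None else w[3]
        dy=(ty-yaw+np.pi)%(2*np.pi)-np.pi
        n=max(1,int(np.ceil(max(np.linalg.norm(t-p)*100/step,abs(dy)/0.145)-.02)))
        for i in range(n):
            dp=(t-p)/(n-i); a=-round(dy/(n-i),2)
            x=np.array([np.cos(yaw),np.sin(yaw),0]); y=np.array([np.sin(yaw),-np.cos(yaw),0])
            s=np.round([dp@x*100,dp@y*100,-dp[2]*100],1)
            rows.append("%g %g %g 0 0 %g"%(*(s+0.),a+0.))
            p=p+(x*s[0]+y*s[1]-np.array([0,0,1])*s[2])/100; yaw-=a; dy+=a
    for i in range(0,len(rows),5): print("; ".join(rows[i:i+5]))
E
python3 - <<'E'
from h import *
x,y=world(.0228,.001); print(x,y)
plan([(x,y,.17,YAW),(x,y,.048,YAW)])
E
```

```text
0.5797744593015156 -0.13899806033619272
-3.7 -2.8 0 0 0 0.07; -3.9 -2.6 0 0 0 0.07; -4 -2.3 0 0 0 0.07; -4.2 -2 0 0 0 0.07; -4.3 -1.7 0 0 0 0.07
-4.4 -1.4 0 0 0 0.07; -4.5 -1.1 0 0 0 0.07; -4.6 -0.8 0 0 0 0.07; -4.6 -0.4 0 0 0 0.07; -4.6 -0.1 0 0 0 0.07
-4.7 0.2 0 0 0 0.07; -4.6 0.5 0 0 0 0.07; -4.6 0.8 0 0 0 0.07; -4.5 1.2 -0.1 0 0 0.07; -4.4 1.5 0 0 0 0.07
-4.3 1.8 -0.1 0 0 0.06; 0 0 4.1 0 0 0; 0 0 4.1 0 0 0; 0 0 4 0 0 0
```

Emit:
step_arm:
  increments: "-3.7 -2.8 0 0 0 0.07; -3.9 -2.6 0 0 0 0.07; -4 -2.3 0 0 0 0.07; -4.2 -2 0 0 0 0.07; -4.3 -1.7 0 0 0 0.07"
  claw: -1

```text
time: 0.6
tool_pos: [0.3278, 0.3038, 0.169]
ee_rot: [-3.141, -0.0, 2.393]
wrist_force: [0.6, -0.5, 0.1]
width: 0.0942
```

Emit:
step_arm:
  increments: "-4.4 -1.4 0 0 0 0.07; -4.5 -1.1 0 0 0 0.07; -4.6 -0.8 0 0 0 0.07; -4.6 -0.4 0 0 0 0.07; -4.6 -0.1 0 0 0 0.07"

```text
time: 1.1
tool_pos: [0.4425, 0.1028, 0.1691]
ee_rot: [-3.141, -0.0, 2.042]
wrist_force: [-0.4, 1.7, 0.7]
width: 0.0946
```

Emit:
step_arm:
  increments: "-4.7 0.2 0 0 0 0.07; -4.6 0.5 0 0 0 0.07; -4.6 0.8 0 0 0 0.07; -4.5 1.2 0 0 0 0.07; -4.4 1.5 0 0 0 0.07"

```text
time: 1.6
tool_pos: [0.5576, -0.0998, 0.1689]
ee_rot: [-3.141, -0.001, 1.691]
wrist_force: [0.7, 0.4, -0.5]
width: 0.0939
```

Emit:
step_arm:
  increments: "-4.3 1.8 0 0 0 0.06; 0 0 0 0 0 0; 0 0 0 0 0 0; 0 0 0 0 0 0"

```text
time: 2.0
tool_pos: [0.5799, -0.1374, 0.1693]
ee_rot: [-3.141, -0.001, 1.636]
wrist_force: [-0.1, -0.2, 0.0]
width: 0.0941
```

Run:
```python
from h import *
x,y=world(.0228,.001); o=get_obs(); print(o["tool_pos"],o["ee_rot"],YAW,lane(o["tool_pos"]))
plan([(x,y,.16,YAW),(x,y,.048,YAW)])
```

```text
[ 0.57993408 -0.13738215  0.16930529] [-3.14098530e+00 -9.18264655e-04  1.63600161e+00] 1.6311963267948966 [0.0212 0.0013]
-0.2 0 0.9 0 0 0; 0 0 3.7 0 0 0; 0 0 3.8 0 0 0; 0 0 3.7 0 0 0
```

Emit:
step_arm:
  increments: "-0.2 0 0.9 0 0 0; 0 0 3.7 0 0 0; 0 0 3.8 0 0 0; 0 0 3.7 0 0 0; 0 0 0 0 0 0"

```text
time: 2.5
tool_pos: [0.5752, -0.1376, 0.0418]
ee_rot: [-3.13, -0.005, 1.637]
wrist_force: [-1.2, 1.0, -1.0]
width: 0.0938
```

Emit:
step_arm:
  increments: "0 0 0 0 0 0; 0 0 0 0 0 0; 0 0 0 0 0 0; 0 0 0 0 0 0; 0 0 0 0 0 0"
  claw: 1

```text
time: 3.0
tool_pos: [0.5813, -0.1408, 0.0498]
ee_rot: [3.139, 0.001, 1.635]
wrist_force: [0.2, 0.6, 0.9]
width: 0.0576
```

Emit:
step_arm:
  increments: "0 0 -2 0 0 0; 0 0 -4 0 0 0; 0 0 -4 0 0 0; 0 0 -1 0 0 0; 0 0 0 0 0 0"

```text
time: 3.5
tool_pos: [0.5821, -0.141, 0.1615]
ee_rot: [3.136, 0.002, 1.635]
wrist_force: [-0.6, -0.3, -0.5]
width: 0.0175
```

Run:
```python
from h import *
o=get_obs(); print(o["tool_pos"],lane(o["tool_pos"]))
plan([(.404,-.218,.16,YAW),(.404,-.218,.05,YAW)],step=3.5)
```

```text
[ 0.58210543 -0.14103884  0.16145241] [0.025  0.0032]
-1.1 -3 0 0 0 0; -1.1 -3.1 0 0 0 0; -1.1 -3 0 0 0 0; -1.1 -3.1 0 0 0 0; -1.1 -3 0.1 0 0 0
-1 -3.1 0 0 0 0; 0 0 2.8 0 0 0; 0 0 2.7 0 0 0; 0 0 2.8 0 0 0; 0 0 2.7 0 0 0
```

The fingers need about 0.7 s to close, so I lifted too early. I'll reopen and check the pot.

Emit:
step_arm:
  increments: "0 0 0 0 0 0; 0 0 0 0 0 0; 0 0 0 0 0 0; 0 0 0 0 0 0; 0 0 0 0 0 0"
  claw: -1

```text
time: 4.0
tool_pos: [0.5803, -0.1404, 0.1576]
ee_rot: [-3.14, -0.001, 1.635]
wrist_force: [0.3, -0.0, 0.1]
width: 0.054
```

Emit:
step_arm:
  increments: "5 0 0 0 0 0; 5 0 0 0 0 0; 5 0 0 0 0 0; 5 0 0 0 0 0; 0 0 0 0 0 0"

```text
time: 4.5
tool_pos: [0.5669, 0.0651, 0.1586]
ee_rot: [3.141, -0.003, 1.643]
wrist_force: [-0.8, 0.4, -0.5]
width: 0.0928
```

Run:
```python
from h import *
im=shot("top","top1")
for c in 'rgb':
    for d in dots(im,c,0.083 if c=='g' else 0.084): print(c,*d,lane(d[2]) if c!='g' else '')
o=get_obs(); print(o["tool_pos"],o["width"])
im=shot("side","side1")
cv2.imwrite('pics/c1.png',cv2.resize(im[100:260,200:360,::-1],None,fx=3,fy=3))
```

```text
r [318.2 178.6] 161 [ 0.5808 -0.1389] [0.0228 0.002 ]
g [106.3 223.7] 157 [0.4883 0.3363] 
g [147.  224.4] 162 [0.4851 0.2454] 
g [102.9 260. ] 169 [0.4081 0.3429] 
g [141.8 259.5] 163 [0.4076 0.2568] 
b [374.1 174.2] 156 [ 0.5884 -0.2646] [0.1487 0.002 ]
b [347.3 177.1] 150 [ 0.5831 -0.2042] [0.0881 0.0004]
b [283.1 187.6] 175 [ 0.562  -0.0597] [-0.0574 -0.012 ]
[0.56739637 0.06202526 0.15856653] 0.09349573209110716
```

View pics/c1.png

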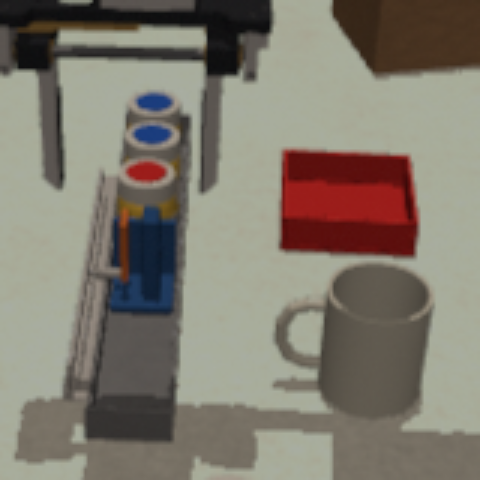

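Nothing moved: red is still at top-view (318,179), with all pots upright. I'll go back and allow more closing time.

Run:
```python
from h import *
x,y=world(.0228,.002)
plan([(x,y,.158,YAW)])
plan([(.404,-.218,.165,YAW)],start=(x,y,.165,YAW),step=3.6)
```

```text
-4 0 0 0 0 0; -4 0 0 0 0 0; -4 0 0 0 0 0; -4 0 0 0 0 0; -3.9 0 0 0 0 0.01
-1.1 -3 0 0 0 0; -1.1 -3 0 0 0 0; -1.2 -3 0 0 0 0; -1.1 -3 0 0 0 0; -1.2 -3.1 0 0 0 0
-1.1 -3 0 0 0 0
```

Emit:
step_arm:
  increments: "-4 0 0 0 0 0; -4 0 0 0 0 0; -4 0 0 0 0 0; -4 0 0 0 0 0; -3.9 0.2 0 0 0 0.01"

```text
time: 5.1
tool_pos: [0.5819, -0.1433, 0.1585]
ee_rot: [-3.141, 0.001, 1.622]
wrist_force: [0.5, 0.0, 0.5]
width: 0.0938
```

Emit:
step_arm:
  increments: "0 0 2 0 0 0; 0 0 3 0 0 0; 0 0 3 0 0 0; 0 0 2 0 0 0; 0 0 1 0 0 0"

```text
time: 5.6
tool_pos: [0.5804, -0.141, 0.0455]
ee_rot: [-3.137, -0.001, 1.622]
wrist_force: [0.2, 0.6, 0.1]
width: 0.0941
```

Emit:
step_arm:
  increments: "0 0 0 0 0 0; 0 0 0 0 0 0; 0 0 0 0 0 0; 0 0 0 0 0 0; 0 0 0 0 0 0"
  claw: 1

```text
time: 6.1
tool_pos: [0.5832, -0.1395, 0.0496]
ee_rot: [3.14, 0.001, 1.625]
wrist_force: [0.2, 0.1, 1.1]
width: 0.0578
```

Emit:
step_arm:
  increments: "0 0 0 0 0 0; 0 0 0 0 0 0; 0 0 0 0 0 0"

```text
time: 6.4
tool_pos: [0.5825, -0.1393, 0.0485]
ee_rot: [3.142, -0.0, 1.625]
wrist_force: [-0.3, -0.0, -0.6]
width: 0.0334
```

Emit:
step_arm:
  increments: "0 0 -1 0 0 0; 0 0 -2 0 0 0; 0 0 -3 0 0 0; 0 0 -3 0 0 0; 0 0 -2 0 0 0"

```text
time: 6.9
tool_pos: [0.5835, -0.1396, 0.1621]
ee_rot: [3.138, 0.001, 1.625]
wrist_force: [-0.9, -0.4, 0.2]
width: 0.0006
```

The jaws closed past 50 mm, so either the pot slipped out or I'm offset. Time to look.

Emit:
step_arm:
  increments: "0 0 -2 0 0 0; 0 0 0 0 0 0; 0 0 0 0 0 0; 0 0 0 0 0 0; 0 0 0 0 0 0"
  claw: -1

```text
time: 7.4
tool_pos: [0.5817, -0.1391, 0.1767]
ee_rot: [-3.139, -0.001, 1.625]
wrist_force: [-0.2, -0.8, 0.4]
width: 0.037
```

Run:
```python
from h import *
im=shot("top","top2")
for c in 'rb':
    for d in dots(im,c,0.084): print(c,*d,lane(d[2]))
o=get_obs(); print(o["tool_pos"],o["ee_rot"],o["width"]); print(proj("top",o["tool_pos"]),proj("side",o["tool_pos"]))
im2=shot("side","side2")
a=cv2.resize(im[110:270,180:420],None,fx=2.4,fy=2.4); b=cv2.resize(im2[60:280,180:380],None,fx=2,fy=2)
W=max(a.shape[1],b.shape[1]); 
cv2.imwrite('pics/c2a.png',a[...,::-1]); cv2.imwrite('pics/c2b.png',b[...,::-1])
```

```text
b [371.8 173.4] 94 [ 0.5904 -0.2595] [0.1437 0.0043]
[ 0.58181438 -0.1391358   0.17686842] [-3.13904254e+00 -1.10622371e-03  1.62474099e+00] 0.040941221386424025
[323.78395405 171.99760637] [247.74841286 124.55987735]
```

View pics/c2b.png

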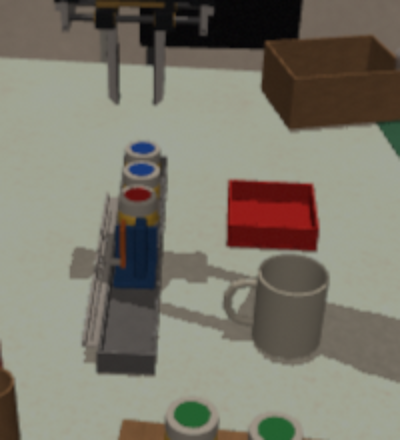

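View pics/c2a.png

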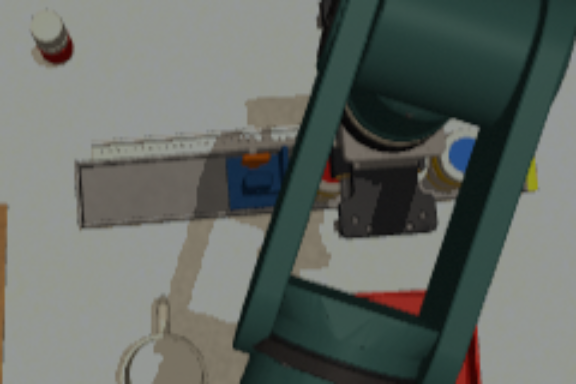

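The side view shows fingertips at full-frame (247,111), where the reported TCP projects to (248,125). I'll cross-check the calibration with both cameras.

Run:
```python
from h import *
im=cv2.imread('pics/side1.png')[...,::-1].copy()
for c in 'rgb':
    for d in dots(im,c,0.084,"side"): print(c,*d)
print('tips side1: meas 219,162 269,163 pred', [proj("side",np.array([.5674,.062,.1586])+s*.047*np.array([LY[0],LY[1],0])).round(1) for s in(1,-1)])
print('tip rays z=.1586', ray("side",219,162,.1586),ray("side",269,163,.1586))
print('tips side2 rays', ray("side",236.5,111,.177),ray("side",259,111.5,.177))
```

```text
g [275.4 266.7] 159 [0.4849 0.2451]
g [317.9 274.6] 165 [0.4066 0.2565]
g [270.2 305. ] 220 [0.4876 0.3367]
g [317.9 312. ] 226 [0.4073 0.343 ]
tips side1: meas 219,162 269,163 pred [array([221.1, 175.5]), array([265.7, 177. ])]
tip rays z=.1586 [0.6277262  0.01189337 0.1586    ] [0.51808223 0.0027102  0.1586    ]
tips side2 rays [ 0.61940193 -0.21095991  0.177     ] [ 0.56162291 -0.21551313  0.177     ]
```

Run:
```python
from h import *
for (u,v,y) in((244,162.5,.062),(247.7,111.3,-.139)):
    a=ray("side",u,v,0.); b=ray("side",u,v,.3); t=(y-a[1])/(b[1]-a[1]); print(a+t*(b-a))
import bench; print([n for n in dir(bench) if not n.startswith('__')])
im=cv2.imread('pics/side2.png'); cv2.imwrite('pics/c3.png',cv2.resize(im[40:140,190:310],None,fx=5,fy=5,interpolation=cv2.INTER_CUBIC))
```

```text
[0.56597778 0.062      0.19260947]
[ 0.5819466  -0.139       0.21218535]
['IKError', 'calibration', 'close_job', 'get_obs', 'hold_point_z', 'snapshot']
```

View pics/c3.png

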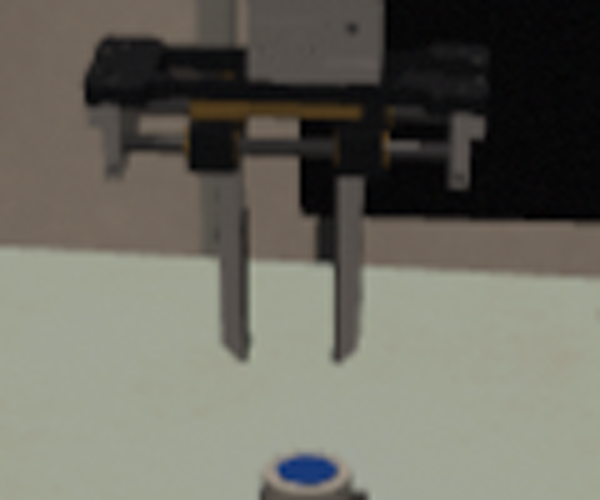

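The two views agree on the pots and put the fingertips about 35 mm higher than the reported TCP. That explains the jaws closing just above the lid without touching it. I'll descend 35 mm further and watch the force.

Emit:
step_arm:
  increments: "0 0 3 0 0 0; 0 0 3 0 0 0; 0 0 3 0 0 0; 0 0 3 0 0 0; 0 0 0 0 0 0"

```text
time: 8.0
tool_pos: [0.5783, -0.1379, 0.0524]
ee_rot: [-3.131, -0.004, 1.625]
wrist_force: [-0.7, 0.5, -0.1]
width: 0.085
```

Emit:
step_arm:
  increments: "0 0 0 0 0 0; 0 0 1 0 0 0; 0 0 1 0 0 0; 0 0 0.5 0 0 0; 0 0 0 0 0 0"

```text
time: 8.5
tool_pos: [0.5819, -0.1391, 0.0325]
ee_rot: [-3.14, -0.001, 1.625]
wrist_force: [-0.3, -0.3, -0.4]
width: 0.0937
```

Run:
```python
from h import *
print(hold_point_z)
o=get_obs(); print(o["tool_pos"],lane(o["tool_pos"]),o["wrist_force"],o["width"])
im=shot("side","side3")
cv2.imwrite('pics/c4.png',cv2.resize(im[60:240,180:330,::-1],None,fx=3.2,fy=3.2,interpolation=cv2.INTER_CUBIC))
```

```text
0.0188
[ 0.58188081 -0.13913084  0.03249219] [0.0231 0.0031] [-0.30069774 -0.25121809 -0.42729216] 0.09367394265232291
```

View pics/c4.png

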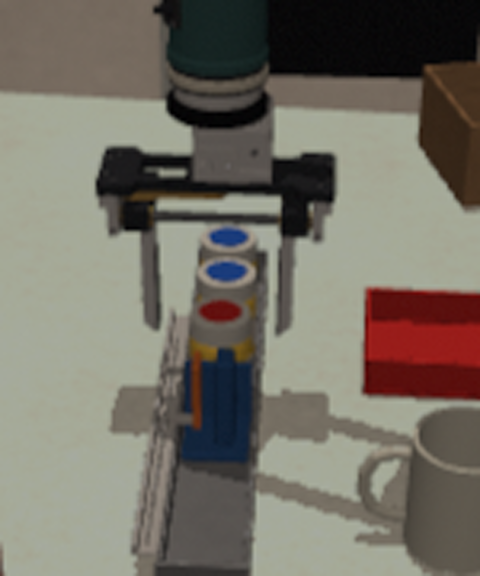

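Run:
```python
from h import *
u,v,y=247.8,163.4,-.139
a=ray("side",u,v,0.); b=ray("side",u,v,.3); t=(y-a[1])/(b[1]-a[1]); print(a+t*(b-a))
```

```text
[ 0.58156543 -0.139       0.06564771]
```

Emit:
step_arm:
  increments: "0 0 0.8 0 0 0; 0 0 0.8 0 0 0; 0 0 0.4 0 0 0; 0 0 0 0 0 0; 0 0 0 0 0 0"

```text
time: 9.05
tool_pos: [0.5824, -0.1393, 0.0132]
ee_rot: [-3.141, -0.0, 1.625]
wrist_force: [-0.3, -0.4, 0.7]
width: 0.094
```

Emit:
step_arm:
  increments: "0 0 0 0 0 0; 0 0 0 0 0 0; 0 0 0 0 0 0; 0 0 0 0 0 0; 0 0 0 0 0 0"
  claw: 1

```text
time: 9.55
tool_pos: [0.5826, -0.1393, 0.0136]
ee_rot: [3.141, -0.0, 1.625]
wrist_force: [-0.4, -0.4, 0.7]
width: 0.0574
```

Emit:
step_arm:
  increments: "0 0 0 0 0 0; 0 0 0 0 0 0; 0 0 0 0 0 0"

```text
time: 9.85
tool_pos: [0.5822, -0.1394, 0.0135]
ee_rot: [-3.141, -0.0, 1.625]
wrist_force: [-2.0, 0.0, 1.3]
width: 0.0493
```

Emit:
step_arm:
  increments: "0 0 -1 0 0 0; 0 0 -2 0 0 0; 0 0 -3 0 0 0; 0 0 -2 0 0 0; 0 0 0 0 0 0"

```text
time: 10.35
tool_pos: [0.5853, -0.1401, 0.098]
ee_rot: [3.133, 0.003, 1.625]
wrist_force: [0.3, -0.4, -0.7]
width: 0.0496
```

Run:
```python
from h import *
o=get_obs(); print(o["tool_pos"],lane(o["tool_pos"]),o["wrist_force"],o["width"])
plan([(.404,-.218,.095,YAW)],step=3.9)
```

```text
[ 0.5853152  -0.14013023  0.09800381] [0.0243 0.0065] [ 0.29339801 -0.35623907 -0.7184974 ] 0.04963414979927976
-1.1 -3.1 0.1 0 0 0; -1.1 -3.1 0 0 0 0; -1.1 -3.1 0.1 0 0 0; -1.2 -3.1 0 0 0 0; -1.1 -3.1 0.1 0 0 0
-1.2 -3 0 0 0 -0.01
```

Emit:
step_arm:
  increments: "-1.1 -3 0 0 0 0; -1.1 -3.1 0 0 0 0; -1.2 -3.1 0 0 0 0; -1.2 -3.1 0 0 0 0; -1.1 -3.1 0 0 0 0"

```text
time: 10.85
tool_pos: [0.4299, -0.2045, 0.0918]
ee_rot: [-3.14, -0.001, 1.625]
wrist_force: [-0.4, -0.0, -1.7]
width: 0.0494
```

Emit:
step_arm:
  increments: "-1.1 -2.8 0 0 0 0; 0 0 2 0 0 0; 0 0 3 0 0 0; 0 0 1 0 0 0; 0 0 0 0 0 0"

```text
time: 11.35
tool_pos: [0.4025, -0.2156, 0.0307]
ee_rot: [-3.137, -0.004, 1.625]
wrist_force: [-0.4, 1.3, -1.4]
width: 0.0497
```

Emit:
step_arm:
  increments: "0 0 0 0 0 0; 0 0 0 0 0 0"

```text
time: 11.55
tool_pos: [0.4056, -0.2176, 0.0348]
ee_rot: [3.14, 0.001, 1.625]
wrist_force: [-0.2, 0.1, -2.2]
width: 0.0497
```

Emit:
step_arm:
  increments: "0 0 1 0 0 0; 0 0 0.7 0 0 0; 0 0 0.3 0 0 0; 0 0 0 0 0 0; 0 0 0 0 0 0"

```text
time: 12.05
tool_pos: [0.4043, -0.2169, 0.0134]
ee_rot: [-3.141, -0.0, 1.625]
wrist_force: [-0.5, 0.9, -0.4]
width: 0.0494
```

Emit:
step_arm:
  increments: "0 0 0 0 0 0; 0 0 0 0 0 0; 0 0 0 0 0 0; 0 0 0 0 0 0; 0 0 0 0 0 0"
  claw: -1

```text
time: 12.55
tool_pos: [0.4046, -0.2172, 0.0135]
ee_rot: [3.141, 0.0, 1.625]
wrist_force: [-0.4, 0.6, -0.1]
width: 0.0863
```

Emit:
step_arm:
  increments: "0 0 -1 0 0 0; 0 0 -3 0 0 0; 0 0 -4 0 0 0; 0 0 -2 0 0 0; 0 0 0 0 0 0"

```text
time: 13.05
tool_pos: [0.4069, -0.2188, 0.1182]
ee_rot: [3.134, 0.006, 1.625]
wrist_force: [-0.9, 0.8, 0.6]
width: 0.0942
```

Run:
```python
from h import *
im=shot("top","top3")
for c in 'rb':
    for d in dots(im,c,0.084): print(c,*d,lane(d[2]))
o=get_obs(); print(o["tool_pos"],o["width"])
x,y=world(.0881,.001)
plan([(x,y,.11,YAW)],step=4.2)
```

```text
r [354.7 256.9] 150 [ 0.4049 -0.2143] [ 0.0874 -0.1781]
b [374.1 174.2] 156 [ 0.5884 -0.2646] [0.1487 0.002 ]
b [347.3 177.1] 150 [ 0.5831 -0.2042] [0.0881 0.0004]
b [281.2 188.9] 108 [ 0.5592 -0.0554] [-0.0619 -0.0145]
[ 0.40556758 -0.21785821  0.11547789] 0.09369943124127308
0.1 3.6 0.1 0 0 0; 0.1 3.6 0.1 0 0 0; 0.1 3.6 0.1 0 0 0; 0.1 3.5 0.1 0 0 0; 0 3.6 0.1 0 0 -0.01
```

The red dot is at (355,257), the middle of the tray. Next is the rear old pot.

Emit:
step_arm:
  increments: "0.1 3.6 0 0 0 0; 0.1 3.6 0 0 0 0; 0.1 3.6 0 0 0 0; 0.1 3.5 0 0 0 0; 0 3.6 0 0 0 -0.01"

```text
time: 13.6
tool_pos: [0.583, -0.2025, 0.1107]
ee_rot: [-3.138, -0.002, 1.635]
wrist_force: [-1.1, -0.0, 1.0]
width: 0.0939
```

Emit:
step_arm:
  increments: "0 0 1.2 0 0 0; 0 0 3 0 0 0; 0 0 3 0 0 0; 0 0 2 0 0 0; 0 0 1 0 0 0"

```text
time: 14.1
tool_pos: [0.579, -0.2021, 0.0064]
ee_rot: [-3.134, -0.004, 1.634]
wrist_force: [-0.2, 0.5, 0.6]
width: 0.0942
```

Emit:
step_arm:
  increments: "0 0 0 0 0 0; 0 0 0 0 0 0; 0 0 0 0 0 0; 0 0 0 0 0 0; 0 0 0 0 0 0"
  claw: 1

```text
time: 14.6
tool_pos: [0.5837, -0.2037, 0.0127]
ee_rot: [3.14, 0.001, 1.635]
wrist_force: [0.1, -0.2, 0.1]
width: 0.0577
```

Emit:
step_arm:
  increments: "0 0 0 0 0 0; 0 0 0 0 0 0; 0 0 0 0 0 0"

```text
time: 14.9
tool_pos: [0.5832, -0.2036, 0.0122]
ee_rot: [3.141, 0.0, 1.635]
wrist_force: [0.0, 0.6, 4.1]
width: 0.0497
```

Run:
```python
from h import *
o=get_obs(); print(o["tool_pos"],lane(o["tool_pos"]),o["wrist_force"],o["width"])
x,y=world(.1405,0); plan([(x,y,.0135,YAW)],step=1)
```

```text
[ 0.58321309 -0.20360369  0.01217534] [0.0875 0.0005] [0.0271875  0.59013996 4.14068022] 0.049738772848795264
-0.9 0 0 0 0 0; -0.9 0 0 0 0 0; -0.9 0 0 0 0 0; -0.9 0 0 0 0 0; -0.9 0 -0.1 0 0 0
-0.8 -0.1 0 0 0 0
```

Emit:
step_arm:
  increments: "-0.5 0 -0.1 0 0 0; -1 0 0 0 0 0; -1 0 0 0 0 0; -1 0 0 0 0 0; -1 0 0 0 0 0"

```text
time: 15.4
tool_pos: [0.5858, -0.2493, 0.0122]
ee_rot: [-3.141, -0.0, 1.634]
wrist_force: [0.7, 0.5, 0.1]
width: 0.0497
```

Emit:
step_arm:
  increments: "-0.4 0 0 0 0 0; -0.2 0 0 0 0 0; 0 0 0 0 0 0; 0 0 0 0 0 0"

```text
time: 15.8
tool_pos: [0.586, -0.2532, 0.0122]
ee_rot: [-3.141, -0.002, 1.635]
wrist_force: [-1.1, 4.7, 2.3]
width: 0.0497
```

Run:
```python
from h import *
o=get_obs(); print(o["tool_pos"],lane(o["tool_pos"]),o["wrist_force"],o["width"])
```

```text
[ 0.58601016 -0.25320903  0.01224523] [0.1372 0.0003] [-1.0946535   4.69775867  2.2637449 ] 0.04965858418569346
```

Emit:
step_arm:
  increments: "0 0 0 0 0 0; 0 0 0 0 0 0; 0 0 0 0 0 0; 0 0 0 0 0 0; 0 0 0 0 0 0"
  claw: -1

```text
time: 16.3
tool_pos: [0.5863, -0.2547, 0.0125]
ee_rot: [3.141, 0.0, 1.635]
wrist_force: [-1.0, 0.2, -0.4]
width: 0.0867
```

Emit:
step_arm:
  increments: "0 0 -1 0 0 0; 0 0 -3 0 0 0; 0 0 -4 0 0 0; 0 0 -2 0 0 0; 5 0 0 0 0 0"

```text
time: 16.8
tool_pos: [0.5858, -0.2102, 0.1182]
ee_rot: [3.132, 0.008, 1.628]
wrist_force: [-0.4, 0.7, -1.7]
width: 0.094
```

Emit:
step_arm:
  increments: "5 0 0 0 0 0; 5 0 0 0 0 0; 3.6 0 0 0 0 0; 0 0 0 0 0 0; 0 0 0 0 0 0"

```text
time: 17.3
tool_pos: [0.5747, -0.0684, 0.1135]
ee_rot: [3.14, 0.001, 1.637]
wrist_force: [0.3, -1.5, -0.4]
width: 0.0936
```

Run:
```python
from h import *
im=shot("top","top4")
for c in 'rb':
    for d in dots(im,c,0.084): print(c,*d,lane(d[2]))
o=get_obs(); print(o["tool_pos"],o["ee_rot"],lane(o["tool_pos"]),o["wrist_force"],o["width"])
p=world(-.0487,-.002);print(p); plan([(*p,.12,YAW)])
```

```text
r [355.8 256.9] 170 [ 0.4049 -0.2167] [ 0.0898 -0.1782]
b [391.5 172.8] 155 [ 0.5909 -0.3036] [0.1878 0.0022]
b [369.1 175.1] 153 [ 0.5866 -0.2533] [0.1373 0.0009]
[ 0.57467881 -0.06936335  0.11319972] [3.14055005e+00 1.10668808e-03 1.63488846e+00] [-0.047   0.0001] [ 0.16469034 -0.06439151  0.21679806] 0.09438924322386859
[ 0.57246396 -0.06780953]
0.2 -0.2 -0.7 0 0 0
```

Both old pots sit at the stop (391,173) and (369,175), 50.5 mm apart. Now I'll pinch the follower.

Emit:
step_arm:
  increments: "0 0 2 0 0 0; 0 0 3 0 0 0; 0 0 3 0 0 0; 0 0 1.4 0 0 0; 0 0 0 0 0 0"

```text
time: 17.85
tool_pos: [0.5724, -0.0697, 0.0158]
ee_rot: [-3.136, -0.001, 1.633]
wrist_force: [0.4, -0.0, 0.2]
width: 0.094
```

Emit:
step_arm:
  increments: "0 0 0 0 0 0; 0 0 0 0 0 0; 0 0 0 0 0 0; 0 0 0 0 0 0; 0 0 0 0 0 0"
  claw: 1

```text
time: 18.35
tool_pos: [0.5748, -0.0687, 0.0193]
ee_rot: [3.14, 0.0, 1.635]
wrist_force: [-1.0, 0.4, 0.3]
width: 0.0572
```

Emit:
step_arm:
  increments: "0 0 0 0 0 0; 0 0 0 0 0 0; 0 0 0 0 0 0; 0 0 0 0 0 0; 0 0 0 0 0 0"

```text
time: 18.85
tool_pos: [0.5725, -0.0686, 0.0185]
ee_rot: [-3.138, -0.0, 1.635]
wrist_force: [-5.3, -0.9, 3.3]
width: 0.0222
```

Emit:
step_arm:
  increments: "0 0 0 0 0 0; 0 0 0 0 0 0"

```text
time: 19.05
tool_pos: [0.5726, -0.0687, 0.0185]
ee_rot: [-3.138, -0.0, 1.635]
wrist_force: [-5.6, -0.3, 2.3]
width: 0.0226
```

Emit:
step_arm:
  increments: "0.5 -0.2 0 0 0 0; 1.5 0 0 0 0 0; 2 0 0 0 0 0; 2.5 0 0 0 0 0; 2.5 0 0 0 0 0"

```text
time: 19.55
tool_pos: [0.5672, 0.0222, 0.0186]
ee_rot: [3.14, 0.001, 1.635]
wrist_force: [2.4, -2.2, -1.7]
width: 0.0228
```

Emit:
step_arm:
  increments: "2 0 0 0 0 0; 1.5 0 0 0 0 0; 0.5 0 0 0 0 0; 0 0 0 0 0 0; 0 0 0 0 0 0"

```text
time: 20.05
tool_pos: [0.5649, 0.0612, 0.0187]
ee_rot: [3.14, -0.001, 1.635]
wrist_force: [4.1, 0.7, -2.2]
width: 0.0228
```

Run:
```python
from h import *
im=shot("top","top5")
for d in dots(im,'b',0.084)+dots(im,'g',.083): print(*d,lane(d[2]))
o=get_obs(); print(o["tool_pos"],o["ee_rot"],lane(o["tool_pos"]),o["wrist_force"],o["width"])
```

```text
[391.5 172.8] 155 [ 0.5909 -0.3036] [0.1878 0.0022]
[369.1 175.1] 153 [ 0.5866 -0.2533] [0.1373 0.0009]
[106.3 223.7] 159 [0.4885 0.3362] [-0.457  -0.0614]
[147.  224.4] 163 [0.4852 0.2453] [-0.3665 -0.0702]
[102.9 260. ] 169 [0.4081 0.3429] [-0.4686 -0.1413]
[141.8 259.5] 163 [0.4076 0.2568] [-0.3827 -0.147 ]
[0.56487911 0.06086616 0.01864414] [ 3.13981776e+00 -5.59635054e-04  1.63436470e+00] [-0.1776 -0.0018] [ 3.86752696  0.6304312  -3.57141917] 0.022800089640916156
```

The follower moved back 131 mm. I'll release it and go to the first new pot.

Emit:
step_arm:
  increments: "0 0 0 0 0 0; 0 0 0 0 0 0; 0 0 0 0 0 0; 0 0 0 0 0 0; 0 0 0 0 0 0"
  claw: -0.4

```text
time: 20.6
tool_pos: [0.5625, 0.0604, 0.018]
ee_rot: [-3.138, -0.0, 1.634]
wrist_force: [0.5, 0.3, -0.3]
width: 0.0592
```

Emit:
step_arm:
  increments: "0 0 0 0 0 0; 0 0 -2 0 0 0; 0 0 -4 0 0 0; 0 0 -4 0 0 0; 0 0 -1 0 0 0"

```text
time: 21.1
tool_pos: [0.5665, 0.0609, 0.1342]
ee_rot: [3.133, 0.0, 1.635]
wrist_force: [-0.1, -0.0, 0.5]
width: 0.0661
```

Emit:
step_arm:
  increments: "4 -1.4 0 0 0 0; 4 -1.4 0 0 0 0; 4 -1.4 0 0 0 0; 4 -1.4 0 0 0 0; 2.9 -1.2 0 0 0 0"

```text
time: 21.6
tool_pos: [0.482, 0.2469, 0.1273]
ee_rot: [-3.139, 0.0, 1.636]
wrist_force: [0.8, -0.4, -0.7]
width: 0.0658
```

Emit:
step_arm:
  increments: "0 0 0 0 0 0; 0 0 0 0 0 0; 0 0 0 0 0 0"

```text
time: 21.9
tool_pos: [0.4842, 0.2441, 0.1279]
ee_rot: [-3.141, 0.001, 1.634]
wrist_force: [-0.6, 1.1, -1.0]
width: 0.0661
```

Run:
```python
from h import *
im=shot("top","top6")
for d in dots(im,'b',0.084)+dots(im,'g',.083): print(*d,lane(d[2]))
o=get_obs(); print(o["tool_pos"],o["ee_rot"],lane(o["tool_pos"]),o["wrist_force"],o["width"])
cv2.imwrite('pics/c6.png',cv2.resize(im[150:300,80:410,::-1],None,fx=2.4,fy=2.4,interpolation=cv2.INTER_CUBIC))
```

```text
[391.5 172.8] 155 [ 0.5909 -0.3036] [0.1878 0.0022]
[369.1 175.1] 153 [ 0.5866 -0.2533] [0.1373 0.0009]
[228.2 195.3] 65 [0.547  0.0636] [-0.1814 -0.0195]
[100.2 259.9] 94 [0.4084 0.349 ] [-0.4747 -0.1406]
[0.48443597 0.24392146 0.12803709] [-3.14097802e+00  6.68455767e-04  1.63310181e+00] [-0.3652 -0.0711] [ 0.80598854 -0.45526842  0.65862594] 0.06578488225226188
```

View pics/c6.png

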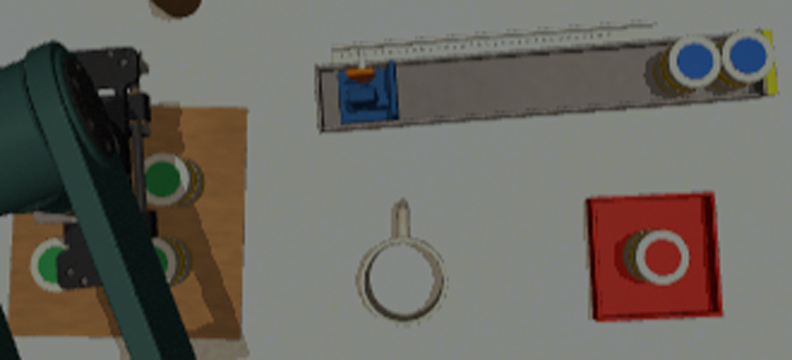

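The crop shows the first green pot still at full-frame (147,225), the follower right back, the latch out, and the expired pot upright in the tray. I descend and grasp.

Emit:
step_arm:
  increments: "0.1 0.1 2.5 0 0 0; 0 0 3 0 0 0; 0 0 3 0 0 0; 0 0 2 0 0 0; 0 0 1 0 0 0"

```text
time: 22.45
tool_pos: [0.484, 0.2443, 0.0108]
ee_rot: [-3.137, 0.001, 1.633]
wrist_force: [-0.4, -0.6, -0.4]
width: 0.0657
```

Emit:
step_arm:
  increments: "0 0 0 0 0 0; 0 0 0 0 0 0; 0 0 0 0 0 0; 0 0 0 0 0 0; 0 0 0 0 0 0"
  claw: 1

```text
time: 22.95
tool_pos: [0.4861, 0.2465, 0.0149]
ee_rot: [3.139, -0.001, 1.635]
wrist_force: [0.2, -0.8, 1.8]
width: 0.0495
```

Emit:
step_arm:
  increments: "0 0 -1 0 0 0; 0 0 -2 0 0 0; 0 0 -3 0 0 0; 0 0 -3 0 0 0; 0 0 -2.5 0 0 0"

```text
time: 23.45
tool_pos: [0.4852, 0.2465, 0.1309]
ee_rot: [3.14, -0.001, 1.635]
wrist_force: [0.5, 0.3, -1.4]
width: 0.0496
```

Run:
```python
from h import *
o=get_obs(); print(o["tool_pos"],o["ee_rot"],lane(o["tool_pos"]),o["wrist_force"],o["width"])
plan([(*world(-.3,0),.126,YAW),(*world(.0823,0.0005),.126,YAW)])
```

```text
[0.48518965 0.24646358 0.1308568 ] [ 3.14008114e+00 -6.94227336e-04  1.63506474e+00] [-0.3677 -0.0701] [ 0.52535851  0.30542037 -1.37512056] 0.0495896028082759
-2.3 2.3 0.2 0 0 0; -2.2 2.3 0.1 0 0 0; -2.3 2.4 0.2 0 0 0; -4.8 0 0 0 0 0; -4.8 0 0 0 0 0
-4.8 0 0 0 0 0; -4.8 0 0 0 0 0; -4.8 0 0 0 0 0; -4.7 0 0 0 0 0; -4.8 -0.1 0 0 0 0
-4.7 0 0 0 0 0
```

Emit:
step_arm:
  increments: "-3 2.3 0 0 0 0; -4 2.3 0 0 0 0; -4.4 2.4 0 0 0 0; -4.8 0 0 0 0 0; -4.8 0 0 0 0 0"

```text
time: 23.95
tool_pos: [0.5685, 0.0397, 0.1286]
ee_rot: [-3.141, -0.0, 1.635]
wrist_force: [-0.7, 0.1, -1.4]
width: 0.0499
```

Emit:
step_arm:
  increments: "-4.8 0 0 0 0 0; -4.8 0 0 0 0 0; -4.8 0 0 0 0 0; -4 0 0 0 0 0; -3.5 0 0 0 0 0"

```text
time: 24.45
tool_pos: [0.5819, -0.1795, 0.1289]
ee_rot: [3.142, -0.0, 1.634]
wrist_force: [0.5, -0.3, -1.7]
width: 0.0495
```

Emit:
step_arm:
  increments: "-2.1 0 0 0 0 0; 0 0 0 0 0 0; 0 0 0 0 0 0; 0 0 0 0 0 0"

```text
time: 24.85
tool_pos: [0.5836, -0.197, 0.1287]
ee_rot: [3.141, -0.001, 1.636]
wrist_force: [1.3, -0.1, -1.4]
width: 0.0492
```

Run:
```python
from h import *
o=get_obs(); print(o["tool_pos"],o["ee_rot"],lane(o["tool_pos"]),o["wrist_force"],o["width"])
im=shot("top","top7")
for d in dots(im,'g',.083): print(*d,lane(d[2]))
```

```text
[ 0.58364251 -0.19698698  0.12868576] [ 3.14146134e+00 -7.60520435e-04  1.63604643e+00] [0.0809 0.0014] [ 1.26643672 -0.07749772 -1.39017767] 0.049239651049789945
[106.3 223.7] 159 [0.4885 0.3362] [-0.457  -0.0614]
[102.9 260. ] 168 [0.4081 0.343 ] [-0.4687 -0.1413]
[141.8 259.5] 164 [0.4077 0.2568] [-0.3827 -0.1469]
```

Emit:
step_arm:
  increments: "0 -0.1 2.5 0 0 0; 0 0 4 0 0 0; 0 0 3 0 0 0; 0 0 1.3 0 0 0; 0 0 0.4 0 0 0"

```text
time: 25.4
tool_pos: [0.5819, -0.1971, 0.0156]
ee_rot: [-3.14, -0.001, 1.636]
wrist_force: [0.4, 0.3, -1.1]
width: 0.0495
```

Emit:
step_arm:
  increments: "0 0 0 0 0 0; 0 0 0 0 0 0; 0 0 0.1 0 0 0"

```text
time: 25.7
tool_pos: [0.5841, -0.1989, 0.0176]
ee_rot: [3.138, 0.002, 1.635]
wrist_force: [0.4, 0.8, -0.8]
width: 0.0496
```

Emit:
step_arm:
  increments: "0 0 0 0 0 0; 0 0 0 0 0 0; 0 0 0 0 0 0; 0 0 -1 0 0 0; 0 0 -3 0 0 0"
  claw: -0.4

```text
time: 26.2
tool_pos: [0.5801, -0.1973, 0.0527]
ee_rot: [-3.135, -0.004, 1.635]
wrist_force: [0.0, -0.5, 0.2]
width: 0.0659
```

Emit:
step_arm:
  increments: "0 0 -4 0 0 0; 0 0 -3.3 0 0 0; 4 -1.5 0 0 0 0; 4.5 -1.5 0 0 0 0; 4.5 -1.5 0 0 0 0"

```text
time: 26.7
tool_pos: [0.5292, -0.0706, 0.1299]
ee_rot: [3.139, 0.0, 1.633]
wrist_force: [0.6, 1.3, -0.4]
width: 0.0659
```

Emit:
step_arm:
  increments: "4.5 -1.5 0 0 0 0; 4.5 -1.5 0 0 0 0; 4.5 -1.5 0 0 0 0; 4.5 -1.5 0 0 0 0; 4.5 -1.5 0 0 0 0"

```text
time: 27.2
tool_pos: [0.4395, 0.1499, 0.1298]
ee_rot: [3.139, -0.001, 1.634]
wrist_force: [0.5, 1.3, -0.3]
width: 0.0655
```

Emit:
step_arm:
  increments: "4.5 -1.5 0 0 0 0; 4 -1 0 0 0 0; 2.4 -0.3 0 0 0 0; 0 0 0 0 0 0; 0 0 0 0 0 0"

```text
time: 27.7
tool_pos: [0.4054, 0.2551, 0.1291]
ee_rot: [3.141, 0.0, 1.636]
wrist_force: [0.4, -0.3, -0.0]
width: 0.0656
```

Run:
```python
from h import *
o=get_obs(); print(o["tool_pos"],o["ee_rot"],lane(o["tool_pos"]),o["wrist_force"],o["width"])
im=shot("top","top8")
for d in dots(im,'g',.083)+dots(im,'b'): print(*d,lane(d[2]))
```

```text
[0.40538362 0.25514495 0.12912688] [3.14059924e+00 4.14801864e-04 1.63590357e+00] [-0.3812 -0.1493] [ 0.37412732 -0.32464522 -0.02398428] 0.06564000281120859
[345.4 176.3] 156 [ 0.5849 -0.2001] [0.0841 0.0024]
[391.5 172.8] 155 [ 0.5909 -0.3036] [0.1878 0.0022]
[369.1 175.1] 153 [ 0.5866 -0.2533] [0.1373 0.0009]
```

Emit:
step_arm:
  increments: "0.1 0.2 2.5 0 0 0; 0 0 3 0 0 0; 0 0 3 0 0 0; 0 0 2 0 0 0; 0 0 1 0 0 0"

```text
time: 28.25
tool_pos: [0.4063, 0.2542, 0.0114]
ee_rot: [-3.138, 0.002, 1.632]
wrist_force: [-0.5, 0.1, 0.6]
width: 0.0658
```

Emit:
step_arm:
  increments: "0 0 0 0 0 0; 0 0 0 0 0 0; 0 0 0 0 0 0; 0 0 0 0 0 0; 0 0 0 0 0 0"
  claw: 1

```text
time: 28.75
tool_pos: [0.4083, 0.2567, 0.0149]
ee_rot: [3.139, -0.001, 1.635]
wrist_force: [-0.1, 0.2, 2.8]
width: 0.0496
```

Emit:
step_arm:
  increments: "0 0 -1 0 0 0; 0 0 -2 0 0 0; 0 0 -3 0 0 0; 0 0 -3 0 0 0; 0 0 -2.5 0 0 0"

```text
time: 29.25
tool_pos: [0.4072, 0.2567, 0.1307]
ee_rot: [3.14, -0.001, 1.635]
wrist_force: [1.1, 0.5, -1.1]
width: 0.0494
```

Emit:
step_arm:
  increments: "-1.5 2.5 0 0 0 0; -3 3.5 0 0 0 0; -3 3.5 0 0 0 0; -3.5 3.3 0 0 0 0; -4.5 1.9 0 0 0 0"

```text
time: 29.75
tool_pos: [0.5655, 0.1107, 0.1284]
ee_rot: [3.141, -0.001, 1.637]
wrist_force: [0.3, -0.1, -1.1]
width: 0.0494
```

Emit:
step_arm:
  increments: "-4.8 0 0 0 0 0; -4.8 0 0 0 0 0; -4.8 0 0 0 0 0; -4.8 0 0 0 0 0; -4 0 0 0 0 0"

```text
time: 30.25
tool_pos: [0.5783, -0.1228, 0.1288]
ee_rot: [-3.142, 0.0, 1.634]
wrist_force: [0.5, 0.4, -1.5]
width: 0.0497
```

Emit:
step_arm:
  increments: "-2.2 0 0 0 0 0; 0 0 0 0 0 0; 0 0 0 0 0 0; 0 0 0 0 0 0"

```text
time: 30.65
tool_pos: [0.58, -0.141, 0.1286]
ee_rot: [-3.142, -0.001, 1.636]
wrist_force: [0.5, 1.1, -0.9]
width: 0.0496
```

Run:
```python
from h import *
o=get_obs(); print(o["tool_pos"],o["ee_rot"],lane(o["tool_pos"]),o["wrist_force"],o["width"])
im=shot("top","top9")
for d in dots(im,'g',.083)+dots(im,'b'): print(*d,lane(d[2]))
```

```text
[ 0.57997901 -0.14103579  0.12856704] [-3.14150280e+00 -8.65104285e-04  1.63618156e+00] [0.0248 0.0011] [ 0.49596418  1.06372019 -0.93408792] 0.049619390057952205
[106.3 223.7] 159 [0.4885 0.3362] [-0.457  -0.0614]
[102.9 260.1] 167 [0.408 0.343] [-0.4687 -0.1414]
[366.9 174.8] 98 [ 0.5873 -0.2483] [0.1324 0.0019]
[228.2 192.3] 153 [0.5536 0.0634] [-0.1808 -0.0129]
```

Emit:
step_arm:
  increments: "-0.3 -0.1 2.5 0 0 0; 0 0 4 0 0 0; 0 0 3 0 0 0; 0 0 1.3 0 0 0; 0 0 0.4 0 0 0"

```text
time: 31.2
tool_pos: [0.5785, -0.1441, 0.0156]
ee_rot: [-3.14, -0.001, 1.636]
wrist_force: [0.6, 0.5, -1.5]
width: 0.0496
```

Emit:
step_arm:
  increments: "0 0 0 0 0 0; 0 0 0 0 0 0; 0 0 0.1 0 0 0"

```text
time: 31.5
tool_pos: [0.5807, -0.1458, 0.0175]
ee_rot: [3.138, 0.001, 1.635]
wrist_force: [0.4, -0.3, -1.8]
width: 0.0493
```

Emit:
step_arm:
  increments: "0 0 0 0 0 0; 0 0 0 0 0 0; 0 0 0 0 0 0; 0 0 -1 0 0 0; 0 0 -3 0 0 0"
  claw: -0.4

```text
time: 32.0
tool_pos: [0.5766, -0.1446, 0.0528]
ee_rot: [-3.135, -0.003, 1.635]
wrist_force: [0.5, -0.2, -0.1]
width: 0.0655
```

Emit:
step_arm:
  increments: "0 0 -4 0 0 0; 0 0 -3.3 0 0 0; 4 0 0 0 0 0; 4.8 -0.5 0 0 0 0; 4.8 -0.5 0 0 0 0"

```text
time: 32.5
tool_pos: [0.5607, -0.0095, 0.1299]
ee_rot: [3.139, 0.0, 1.633]
wrist_force: [0.3, 0.2, -0.8]
width: 0.0658
```

Emit:
step_arm:
  increments: "4.8 -0.8 0 0 0 0; 4.8 -0.8 0 0 0 0; 4.8 -0.8 0 0 0 0; 4.8 -0.8 0 0 0 0; 4.8 -0.8 0 0 0 0"

```text
time: 33.0
tool_pos: [0.5048, 0.2285, 0.1298]
ee_rot: [3.14, -0.001, 1.635]
wrist_force: [0.4, -0.0, -0.2]
width: 0.0658
```

Emit:
step_arm:
  increments: "4.8 -0.7 0 0 0 0; 4 -0.3 0 0 0 0; 2.1 0 0 0 0 0; 0 0 0 0 0 0; 0 0 0 0 0 0"

```text
time: 33.5
tool_pos: [0.4884, 0.3346, 0.129]
ee_rot: [3.141, 0.0, 1.636]
wrist_force: [-0.1, -0.0, -0.1]
width: 0.0658
```

Run:
```python
from h import *
o=get_obs(); print(o["tool_pos"],o["ee_rot"],lane(o["tool_pos"]),o["wrist_force"],o["width"])
im=shot("top","top10"); s=shot("side","side10")
for d in dots(im,'g',.083)+dots(im,'b'): print(*d,lane(d[2]))
for d in dots(s,'g',.083,"side"): print(*d,lane(d[2]))
```

```text
[0.48838738 0.33460896 0.12898997] [3.14099746e+00 4.67043812e-04 1.63554193e+00] [-0.4555 -0.0616] [-0.10733777 -0.03502109 -0.13940946] 0.06577944958114174
[345.4 176.3] 156 [ 0.5849 -0.2001] [0.0841 0.0024]
[321.1 178.4] 158 [ 0.5813 -0.1454] [0.0293 0.0021]
[431.6 370.7] 140 [ 0.1572 -0.3719] [ 0.2298 -0.4349]
[391.5 172.8] 155 [ 0.5909 -0.3036] [0.1878 0.0022]
[369.1 175.1] 153 [ 0.5866 -0.2533] [0.1373 0.0009]
[269.8 303.4] 77 [0.4887 0.3324] [-0.4532 -0.0615]
[321.  310.4] 68 [0.4019 0.3381] [-0.4642 -0.1478]
```

Emit:
step_arm:
  increments: "0.1 0 2.5 0 0 0; 0 0 3 0 0 0; 0 0 3 0 0 0; 0 0 2 0 0 0; 0 0 1 0 0 0"

```text
time: 34.1
tool_pos: [0.4874, 0.3334, 0.0112]
ee_rot: [-3.138, 0.002, 1.633]
wrist_force: [-0.2, -0.1, -0.6]
width: 0.0656
```

Emit:
step_arm:
  increments: "0 0 0 0 0 0; 0 0 0 0 0 0; 0 0 0 0 0 0; 0 0 0 0 0 0; 0 0 0 0 0 0"
  claw: 1

```text
time: 34.6
tool_pos: [0.4893, 0.3362, 0.0151]
ee_rot: [3.139, -0.001, 1.635]
wrist_force: [-0.2, -0.9, 3.3]
width: 0.0497
```

Emit:
step_arm:
  increments: "0 0 -1 0 0 0; 0 0 -2 0 0 0; 0 0 -3 0 0 0; 0 0 -3 0 0 0; 0 0 -2.5 0 0 0"

```text
time: 35.1
tool_pos: [0.4883, 0.336, 0.1307]
ee_rot: [3.141, -0.001, 1.635]
wrist_force: [0.2, 0.7, -1.9]
width: 0.0493
```

Emit:
step_arm:
  increments: "-3 1.2 0 0 0 0; -4.5 1.4 0 0 0 0; -4.5 1.4 0 0 0 0; -4.5 1.4 0 0 0 0; -4.6 0.7 0 0 0 0"

```text
time: 35.6
tool_pos: [0.5632, 0.1276, 0.1287]
ee_rot: [3.141, -0.0, 1.635]
wrist_force: [0.7, 0.3, -2.0]
width: 0.0495
```

Emit:
step_arm:
  increments: "-4.8 0 0 0 0 0; -4.8 0 0 0 0 0; -4.8 0 0 0 0 0; -4 0 0 0 0 0; -2.5 0 0 0 0 0"

```text
time: 36.1
tool_pos: [0.5757, -0.0825, 0.1287]
ee_rot: [-3.141, 0.001, 1.632]
wrist_force: [0.1, -0.1, -1.9]
width: 0.0499
```

Emit:
step_arm:
  increments: "-1.3 0 0 0 0 0; 0 0 0 0 0 0; 0 0 0 0 0 0; 0 0 0 0 0 0"

```text
time: 36.5
tool_pos: [0.5768, -0.0908, 0.1286]
ee_rot: [3.142, -0.001, 1.637]
wrist_force: [0.2, -0.9, -1.4]
width: 0.0496
```

Run:
```python
from h import *
o=get_obs(); print(o["tool_pos"],o["ee_rot"],lane(o["tool_pos"]),o["wrist_force"],o["width"])
im=shot("top","top11")
for d in dots(im,'g',.083)+dots(im,'b'): print(*d,lane(d[2]))
```

```text
[ 0.57684849 -0.09077774  0.12856172] [ 3.14152031e+00 -8.33542353e-04  1.63683500e+00] [-0.0255  0.001 ] [ 0.24218581 -0.90868584 -1.41553681] 0.04964253688340463
[102.9 260.1] 167 [0.408 0.343] [-0.4687 -0.1414]
[391.5 172.8] 155 [ 0.5909 -0.3036] [0.1878 0.0022]
[369.1 175.1] 153 [ 0.5866 -0.2533] [0.1373 0.0009]
[227.5 193.9] 100 [0.55   0.0651] [-0.1827 -0.0164]
```

Emit:
step_arm:
  increments: "0 -0.1 2.5 0 0 0; 0 0 4 0 0 0; 0 0 3 0 0 0; 0 0 1.3 0 0 0; 0 0 0.4 0 0 0"

```text
time: 37.05
tool_pos: [0.5749, -0.0913, 0.0157]
ee_rot: [-3.139, -0.001, 1.636]
wrist_force: [-4.4, 1.8, 5.0]
width: 0.0494
```

Emit:
step_arm:
  increments: "0 0 0 0 0 0; 0 0 0 0 0 0; 0 0 0.1 0 0 0"

```text
time: 37.35
tool_pos: [0.5773, -0.0929, 0.0173]
ee_rot: [3.138, 0.001, 1.635]
wrist_force: [0.6, 0.6, -1.7]
width: 0.0497
```

Emit:
step_arm:
  increments: "0 0 0 0 0 0; 0 0 0 0 0 0; 0 0 0 0 0 0; 0 0 -1 0 0 0; 0 0 -3 0 0 0"
  claw: -0.4

```text
time: 37.85
tool_pos: [0.5732, -0.0919, 0.0529]
ee_rot: [-3.135, -0.002, 1.635]
wrist_force: [-0.2, 0.1, -0.3]
width: 0.0657
```

Emit:
step_arm:
  increments: "0 0 -4 0 0 0; 0 0 -3.3 0 0 0; 4 -1.4 0 0 0 0; 4.5 -1.5 0 0 0 0; 4.5 -1.5 0 0 0 0"

```text
time: 38.35
tool_pos: [0.5235, 0.0353, 0.13]
ee_rot: [3.139, -0.0, 1.633]
wrist_force: [0.1, -0.3, -0.1]
width: 0.0657
```

Emit:
step_arm:
  increments: "4.5 -1.5 0 0 0 0; 4.5 -1.5 0 0 0 0; 4.5 -1.5 0 0 0 0; 4.5 -1.5 0 0 0 0; 4.5 -1.5 0 0 0 0"

```text
time: 38.85
tool_pos: [0.4337, 0.2558, 0.1298]
ee_rot: [3.14, -0.001, 1.635]
wrist_force: [1.8, -0.3, 0.3]
width: 0.0658
```

Emit:
step_arm:
  increments: "4.5 -1.5 0 0 0 0; 3 -0.5 0 0 0 0; 1.4 -0.2 0 0 0 0; 0 0 0 0 0 0; 0 0 0 0 0 0"

```text
time: 39.35
tool_pos: [0.4073, 0.3406, 0.1287]
ee_rot: [3.141, 0.001, 1.634]
wrist_force: [0.2, -0.6, -0.0]
width: 0.0659
```

Run:
```python
from h import *
o=get_obs(); print(o["tool_pos"],o["ee_rot"],lane(o["tool_pos"]),o["wrist_force"],o["width"])
im=shot("top","top12"); s=shot("side","side12")
for d in dots(im,'g',.083)+dots(im,'b'): print(*d,lane(d[2]))
for d in dots(s,'g',.083,"side"): print(*d,lane(d[2]))
```

```text
[0.40725129 0.34058323 0.12869066] [3.14119687e+00 8.22425376e-04 1.63422263e+00] [-0.4663 -0.1423] [ 0.19342665 -0.56404454 -0.02541662] 0.06587039227587095
[318.8 179.4] 159 [ 0.5791 -0.1403] [0.0241 0.0002]
[341.2 178.6] 158 [ 0.5801 -0.1906] [ 0.0743 -0.0018]
[296.6 180.4] 154 [ 0.5779 -0.0904] [-0.0258  0.0021]
[391.5 172.8] 155 [ 0.5909 -0.3036] [0.1878 0.0022]
[369.2 175.1] 152 [ 0.5866 -0.2534] [0.1374 0.0009]
[247.3 167.1] 62 [ 0.5775 -0.0936] [-0.0227  0.0015]
[318.1 311.9] 183 [0.407  0.3417] [-0.4675 -0.1424]
```

The first new pot has shifted back about 10 mm against its neighbours, but it is upright. The follower will close that gap at the end. Now the last pot, standing at (103,260).

Emit:
step_arm:
  increments: "0.2 0.1 2.5 0 0 0; 0 0 3 0 0 0; 0 0 3 0 0 0; 0 0 2 0 0 0; 0 0 1 0 0 0"

```text
time: 39.95
tool_pos: [0.4069, 0.3412, 0.0111]
ee_rot: [-3.138, 0.002, 1.632]
wrist_force: [1.0, 0.2, -0.3]
width: 0.0657
```

Emit:
step_arm:
  increments: "0 0 0 0 0 0; 0 0 0 0 0 0; 0 0 0 0 0 0; 0 0 0 0 0 0; 0 0 0 0 0 0"
  claw: 1

```text
time: 40.45
tool_pos: [0.4086, 0.344, 0.0149]
ee_rot: [3.139, -0.001, 1.635]
wrist_force: [-0.2, -0.1, 2.8]
width: 0.0497
```

Emit:
step_arm:
  increments: "0 0 -1 0 0 0; 0 0 -2 0 0 0; 0 0 -3 0 0 0; 0 0 -3 0 0 0; 0 0 -2.5 0 0 0"

```text
time: 40.95
tool_pos: [0.4076, 0.3438, 0.1306]
ee_rot: [3.141, -0.001, 1.635]
wrist_force: [0.5, -0.1, -1.5]
width: 0.0493
```

Emit:
step_arm:
  increments: "-2 2.5 0 0 0 0; -3 3.3 0 0 0 0; -3 3.3 0 0 0 0; -3.5 3.2 0 0 0 0; -4.5 1.8 0 0 0 0"

```text
time: 41.45
tool_pos: [0.5601, 0.1924, 0.1283]
ee_rot: [3.141, -0.001, 1.636]
wrist_force: [-0.2, 0.1, -2.3]
width: 0.0496
```

Emit:
step_arm:
  increments: "-4.8 0 0 0 0 0; -4.8 0 0 0 0 0; -4.8 0 0 0 0 0; -4 0 0 0 0 0; -2.5 0 0 0 0 0"

```text
time: 41.95
tool_pos: [0.5715, -0.0186, 0.1286]
ee_rot: [-3.141, 0.001, 1.632]
wrist_force: [-0.5, 0.2, -1.7]
width: 0.0498
```

Emit:
step_arm:
  increments: "-1.4 0 0 0 0 0; 0 0 0 0 0 0; 0 0 0 0 0 0; 0 0 0 0 0 0"

```text
time: 42.35
tool_pos: [0.5727, -0.028, 0.1285]
ee_rot: [-3.142, -0.001, 1.637]
wrist_force: [-0.3, -0.2, -1.4]
width: 0.0497
```

Run:
```python
from h import *
o=get_obs(); print(o["tool_pos"],o["ee_rot"],lane(o["tool_pos"]),o["wrist_force"],o["width"])
im=shot("top","top13")
for d in dots(im,'g',.083)+dots(im,'b'): print(*d,lane(d[2]))
```

```text
[ 0.57273948 -0.02795324  0.12853203] [-3.14158384e+00 -8.61616307e-04  1.63674100e+00] [-0.0885  0.0007] [-0.27504736 -0.22111551 -1.36468616] 0.04967219872408212
[320.1 179.4] 128 [ 0.5791 -0.1431] [0.0269 0.0001]
[341.2 178.6] 158 [ 0.5801 -0.1906] [ 0.0743 -0.0018]
[296.3 180.1] 69 [ 0.5784 -0.0897] [-0.0265  0.0026]
[391.5 172.8] 155 [ 0.5909 -0.3036] [0.1878 0.0022]
[369.1 175.1] 153 [ 0.5866 -0.2533] [0.1373 0.0009]
```

Emit:
step_arm:
  increments: "0 -0.1 2.5 0 0 0; 0 0 4 0 0 0; 0 0 3 0 0 0; 0 0 1.3 0 0 0; 0 0 0.4 0 0 0"

```text
time: 42.9
tool_pos: [0.5707, -0.0285, 0.0156]
ee_rot: [-3.139, -0.001, 1.636]
wrist_force: [-4.0, 0.2, 4.4]
width: 0.0499
```

Emit:
step_arm:
  increments: "0 0 0 0 0 0; 0 0 0 0 0 0; 0 0 0.1 0 0 0"

```text
time: 43.2
tool_pos: [0.5732, -0.0299, 0.0173]
ee_rot: [3.138, 0.001, 1.635]
wrist_force: [-0.5, -0.6, -1.9]
width: 0.0496
```

Emit:
step_arm:
  increments: "0 0 0 0 0 0; 0 0 0 0 0 0; 0 0 0 0 0 0; 0 0 -1 0 0 0; 0 0 -3 0 0 0"
  claw: -0.4

```text
time: 43.7
tool_pos: [0.5691, -0.0293, 0.053]
ee_rot: [-3.135, -0.002, 1.635]
wrist_force: [0.7, 0.1, -0.2]
width: 0.0661
```

Emit:
step_arm:
  increments: "0 0 -4 0 0 0; 0 0 -3.3 0 0 0; 3 0 0 0 0 0; 4 0 0 0 0 0; 1.9 -0.2 0 0 0 0"

```text
time: 44.2
tool_pos: [0.5644, 0.0613, 0.1301]
ee_rot: [3.139, -0.001, 1.636]
wrist_force: [0.3, 0.1, 0.6]
width: 0.0658
```

Emit:
step_arm:
  increments: "0 0 0 0 0 0; 0 0 0 0 0 0; 0 0 0 0 0 0"

```text
time: 44.5
tool_pos: [0.5644, 0.058, 0.1288]
ee_rot: [3.141, 0.001, 1.634]
wrist_force: [0.2, -1.0, -0.4]
width: 0.0656
```

Run:
```python
from h import *
o=get_obs(); print(o["tool_pos"],o["ee_rot"],lane(o["tool_pos"]),o["wrist_force"],o["width"])
im=shot("top","top14"); s=shot("side","side14")
for d in dots(im,'g',.083)+dots(im,'b')+dots(im,'r'): print(*d,lane(d[2]))
a=cv2.resize(im[140:220,200:410],None,fx=2.8,fy=2.8); b=cv2.resize(s[90:270,160:380],None,fx=1.8,fy=1.8)
c=np.zeros((a.shape[0]+b.shape[0],max(a.shape[1],b.shape[1]),3),np.uint8); c[:a.shape[0],:a.shape[1]]=a; c[a.shape[0]:,:b.shape[1]]=b
cv2.imwrite('pics/c14.png',c[...,::-1])
```

```text
[0.56435497 0.05796882 0.12875855] [3.14117613e+00 5.27496504e-04 1.63376963e+00] [-0.1747 -0.0025] [ 0.18833557 -0.95360982 -0.39169718] 0.0656135510550828
[318.8 179.4] 159 [ 0.5791 -0.1403] [0.0241 0.0002]
[341.2 178.6] 158 [ 0.5801 -0.1906] [ 0.0743 -0.0018]
[296.6 180.4] 154 [ 0.5779 -0.0904] [-0.0258  0.0021]
[270.  182.6] 159 [ 0.574  -0.0306] [-0.0857  0.0018]
[391.5 172.8] 155 [ 0.5909 -0.3036] [0.1878 0.0022]
[369.1 175.1] 153 [ 0.5866 -0.2533] [0.1373 0.0009]
[355.8 256.9] 170 [ 0.4049 -0.2167] [ 0.0898 -0.1782]
```

View pics/c14.png

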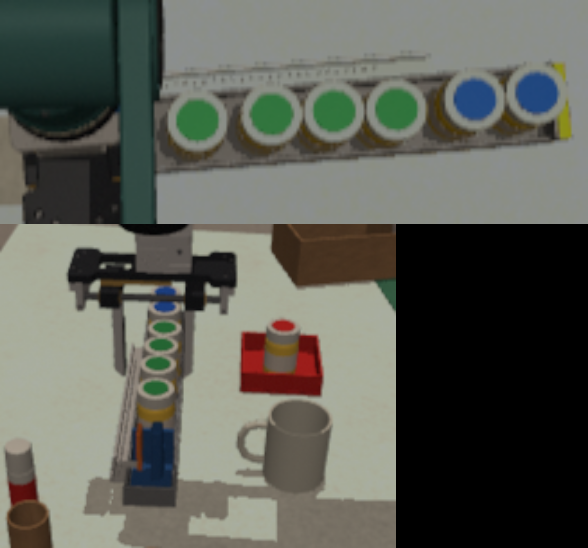

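All six pots are upright in the lane: greens at crop (197,120), (271,113), (334,110) and (397,108), blues in front, with the expired pot upright in the tray. Two gaps of 10–13 mm remain for the follower to close. Pinching it now.

Emit:
step_arm:
  increments: "0.2 0.1 2.5 0 0 0; 0 0 3 0 0 0; 0 0 3 0 0 0; 0 0 2 0 0 0; 0 0 0.5 0 0 0"

```text
time: 45.1
tool_pos: [0.5626, 0.0601, 0.0151]
ee_rot: [-3.135, -0.0, 1.633]
wrist_force: [-1.1, -0.4, 0.5]
width: 0.0659
```

Emit:
step_arm:
  increments: "0 0 0 0 0 0; 0 0 0 0 0 0; 0 0 0 0 0 0; 0 0 0 0 0 0; 0 0 0 0 0 0"
  claw: 1

```text
time: 45.6
tool_pos: [0.5684, 0.0611, 0.0202]
ee_rot: [3.134, 0.0, 1.635]
wrist_force: [5.9, 0.3, -1.6]
width: 0.0294
```

Emit:
step_arm:
  increments: "0 0 0 0 0 0; 0 0 0 0 0 0; 0 0 0 0 0 0; 0 0 0 0 0 0"

```text
time: 46.0
tool_pos: [0.565, 0.061, 0.0201]
ee_rot: [3.141, 0.0, 1.635]
wrist_force: [-3.1, 0.1, 4.9]
width: 0.0229
```

Run:
```python
from h import *
o=get_obs(); print(o["tool_pos"],o["ee_rot"],lane(o["tool_pos"]),o["wrist_force"],o["width"])
```

```text
[0.56499908 0.06097329 0.02009093] [3.14080496e+00 3.47534494e-04 1.63510247e+00] [-0.1777 -0.0017] [-3.07594873  0.1014986   4.90614517] 0.022878613883098132
```

Emit:
step_arm:
  increments: "-0.6 0 0 0 0 0; -1 0 0 0 0 0; -1 0 0 0 0 0; -0.9 0 0 0 0 0; -0.7 0 0 0 0 0"

```text
time: 46.5
tool_pos: [0.5674, 0.0197, 0.0201]
ee_rot: [3.141, -0.002, 1.635]
wrist_force: [-4.2, 1.6, 5.4]
width: 0.0227
```

Emit:
step_arm:
  increments: "-0.4 0 0 0 0 0; -0.4 0 0 0 0 0; 0 0 0 0 0 0; 0 0 0 0 0 0"

```text
time: 46.9
tool_pos: [0.5679, 0.0122, 0.0201]
ee_rot: [3.141, -0.002, 1.635]
wrist_force: [-3.8, 2.3, 5.0]
width: 0.0225
```

Run:
```python
from h import *
o=get_obs(); print(o["tool_pos"],o["ee_rot"],lane(o["tool_pos"]),o["wrist_force"],o["width"])
im=shot("top","top15")
for d in dots(im,'g',.083)+dots(im,'b'): print(*d,lane(d[2]))
```

```text
[0.5678862  0.01220168 0.02008205] [ 3.14130162e+00 -1.71043677e-03  1.63515248e+00] [-0.1288 -0.0017] [-3.79533218  2.26523218  4.95657007] 0.022477732324654214
[321.5 179. ] 153 [ 0.5799 -0.1463] [0.0301 0.0007]
[343.8 178.5] 160 [ 0.5801 -0.1965] [ 0.0802 -0.0021]
[299.4 180.1] 153 [ 0.5784 -0.0966] [-0.0196  0.0022]
[391.5 172.8] 155 [ 0.5909 -0.3036] [0.1878 0.0022]
[369.1 175.1] 153 [ 0.5866 -0.2533] [0.1373 0.0009]
```

Emit:
step_arm:
  increments: "-0.3 0 0 0 0 0; -0.3 0 0 0 0 0; -0.2 0 0 0 0 0; 0 0 0 0 0 0; 0 0 0 0 0 0"

```text
time: 47.45
tool_pos: [0.5683, 0.0048, 0.0201]
ee_rot: [3.141, -0.003, 1.635]
wrist_force: [-4.2, 4.5, 5.9]
width: 0.0231
```

Run:
```python
from h import *
o=get_obs(); print(o["tool_pos"],o["ee_rot"],lane(o["tool_pos"]),o["wrist_force"],o["width"])
im=shot("top","top16")
for d in dots(im,'g',.083)+dots(im,'b'): print(*d,lane(d[2]))
```

```text
[0.56831258 0.00480526 0.02008442] [ 3.14139061e+00 -2.59901381e-03  1.63540785e+00] [-0.1214 -0.0018] [-4.22227585  4.47543574  5.93254885] 0.02311322998664744
[302.5 179.7] 156 [ 0.5791 -0.1038] [-0.0124  0.0025]
[324.9 178.7] 155 [ 0.5804 -0.154 ] [0.0378 0.0007]
[347.2 178.3] 156 [ 0.5805 -0.2041] [ 0.0878 -0.0022]
[391.5 172.8] 155 [ 0.5909 -0.3036] [0.1878 0.0022]
[369.1 175.1] 153 [ 0.5866 -0.2533] [0.1373 0.0009]
```

The row is closed, with pitches of about 50 mm and 4.5 N on the stop. I'll release the follower and check its latch.

Emit:
step_arm:
  increments: "0 0 0 0 0 0; 0 0 0 0 0 0; 0 0 0 0 0 0; 0 0 0 0 0 0; 0 0 0 0 0 0"
  claw: -0.4

```text
time: 48.0
tool_pos: [0.5679, 0.0029, 0.0179]
ee_rot: [-3.14, 0.0, 1.635]
wrist_force: [0.6, -0.0, -0.6]
width: 0.0591
```

Emit:
step_arm:
  increments: "0 0 0 0 0 0; 0 0 -2 0 0 0; 0 0 -4 0 0 0; 0 0 -4 0 0 0; 0 0 -3 0 0 0"

```text
time: 48.5
tool_pos: [0.5691, 0.003, 0.1511]
ee_rot: [3.139, 0.0, 1.635]
wrist_force: [0.7, -0.1, -0.1]
width: 0.0659
```

Emit:
step_arm:
  increments: "4 -2 -1 0 0 0; 4 -2 0 0 0 0; 4 -2 0 0 0 0; 4 -2 0 0 0 0; 4 -2 0 0 0 0"

```text
time: 49.0
tool_pos: [0.4549, 0.1974, 0.1584]
ee_rot: [3.142, 0.0, 1.634]
wrist_force: [0.5, -0.1, -0.4]
width: 0.0658
```

Emit:
step_arm:
  increments: "4 -1 0 0 0 0; 4 -1 0 0 0 0; 0 0 0 0 0 0; 0 0 0 0 0 0"

```text
time: 49.4
tool_pos: [0.4306, 0.2752, 0.1582]
ee_rot: [-3.141, 0.001, 1.637]
wrist_force: [0.4, 0.1, 0.3]
width: 0.0659
```

Run:
```python
from h import *
o=get_obs(); print(o["time"],o["tool_pos"],o["wrist_force"],o["width"])
im=shot("top","top17"); s=shot("side","side17")
for d in dots(im,'g',.083)+dots(im,'b')+dots(im,'r'): print(*d,lane(d[2]))
def org(f,z=.084,lo=8):
    i=cv2.imread(f); H,S,V=cv2.split(cv2.cvtColor(i,cv2.COLOR_BGR2HSV)); m=((H>5)&(H<17)&(S>180)&(V>90)); m[:160]=0; m[215:]=0; m[:,:205]=0; m[:,410:]=0
    p=np.argwhere(m)[:,::-1]
    if len(p)<lo: return len(p)
    c=p.mean(0); return len(p),c.round(1),p.min(0),p.max(0),lane(ray("top",*c,z))
for f in('top0','top6','top17'): print(f,org(f'pics/{f}.png'))
a=cv2.resize(im[150:215,205:410],None,fx=3.8,fy=3.8,interpolation=cv2.INTER_CUBIC); b=cv2.resize(s[100:240,190:330],None,fx=2.5,fy=2.5,interpolation=cv2.INTER_CUBIC)
c=np.zeros((a.shape[0]+b.shape[0],max(a.shape[1],b.shape[1]),3),np.uint8); c[:a.shape[0],:a.shape[1]]=a; c[a.shape[0]:,:b.shape[1]]=b
cv2.imwrite('pics/c17.png',c[...,::-1])
```

```text
49.4 [0.43057345 0.27520299 0.15823244] [0.44839275 0.13935219 0.34961364] 0.06586264869168475
[302.5 179.7] 156 [ 0.5791 -0.1038] [-0.0124  0.0025]
[324.9 178.7] 155 [ 0.5804 -0.154 ] [0.0378 0.0007]
[347.2 178.3] 156 [ 0.5805 -0.2041] [ 0.0878 -0.0022]
[280.4 181.7] 155 [ 0.5755 -0.054 ] [-0.0623  0.0019]
[487.3 342.1] 94 [ 0.2157 -0.4959] [ 0.3571 -0.384 ]
[428.3 356.7] 102 [ 0.1869 -0.3662] [ 0.2259 -0.4049]
[391.5 172.8] 155 [ 0.5909 -0.3036] [0.1878 0.0022]
[369.1 175.1] 153 [ 0.5866 -0.2533] [0.1373 0.0009]
[355.8 256.9] 170 [ 0.4049 -0.2167] [ 0.0898 -0.1782]
top0 (23, array([286.3, 174.9]), array([281, 174]), array([291, 176]), array([-0.048 ,  0.0161]))
top6 (26, array([229.5, 179.5]), array([224, 178]), array([235, 181]), array([-0.1758,  0.0158]))
top17 (24, array([254.4, 177.5]), array([250, 176]), array([259, 179]), array([-0.1197,  0.0158]))
```

View pics/c17.png

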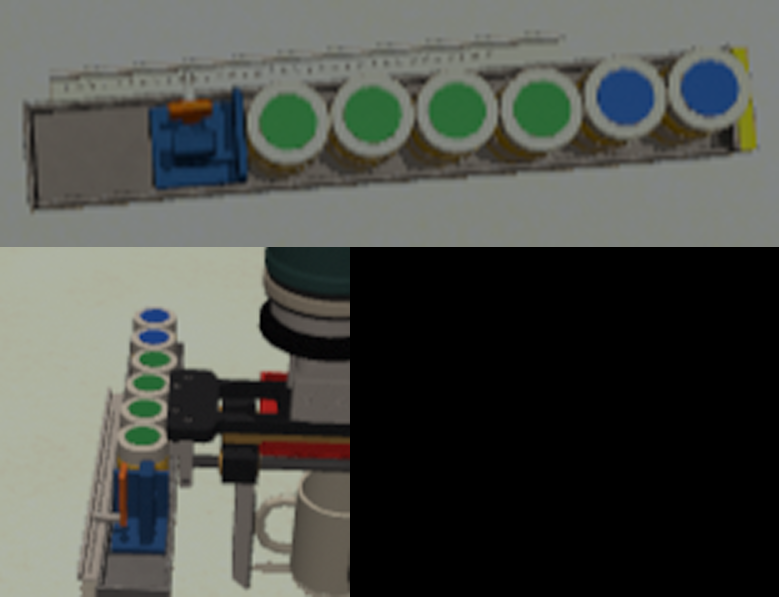

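The row is closed. The latch sits at lane y 15.8 mm, as it did when locked, and the follower moved 71.7 mm, about 9 pitches of 8 mm. The arm is clear, so I'm handing in.

```bash
python3 -c "
from bench import *
print(close_job())"
```

```text
the job is handed in; nothing more can be done
None
```

The lane is restocked and I handed the job in at about 49.5 s. No verdict was reported. The expired pot stands in the returns tray, the two old pots are closed up against the front stop, and all four new pots stand behind them. The follower is slid up behind the last pot and its latch is let go.

**Last checks, from the final pictures:**
- **Row:** six pots are upright with centres 49.5 to 50.5 mm apart and within about 2.5 mm of mid-lane.
- **Follower:** its face is about 25 mm from the last pot's centre, so it is touching the pot. It moved 71.7 mm from its starting place, close to 9 pitches of 8 mm.
- **Latch:** it sits within 0.3 mm of where it stood when locked at the start. I judged this from the top picture only.
- **Expired pot:** it is within about 2 mm of the tray centre.
- **Mug, glue stick and tube:** I did not touch them, and the mug looked unmoved in the pictures.

**What disagreed or went wrong:**
- **Fingertip height:** the cameras showed the fingertips about 35 mm above the reported TCP. My first two closings therefore passed over the lid without touching anything. I lowered all grasps by that amount and they held.
- **Front stop:** my estimate of its position was about 3 mm further forward than where the pots stopped. I took the contact force, about 4.7 N, as the sign they had reached it.
- **Shifted pots:** while I was loading, two of the new pots already in the lane shifted 5 to 10 mm. I did not find out why. The follower closed that gap at the end.

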